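# Put a tacky resin pendant under the curing lamp with tongs

### The arm

A 6-joint arm with a two-finger parallel gripper is mounted at the origin on the work surface; the furniture and walls round the work are solid. World frame = base frame: x ahead of the robot, y to its left, z up, the work surface at z = 0. Lengths are in m, angles in rad, forces in N, time in s.
With the tool pointing down it reaches from about 0.375 to 0.9 m from the base axis. Payload 3.1 kg.
Tool frame: the origin (TCP) lies at the very end of the fingers, on their centre line; the grasp point (between the pads) lies 19 mm behind it; x points along the fingers, y is the direction in which the jaws open and shut, and the axes are right-handed (so a half turn about x gives the same grasp; the last joint's range is limited). The gripper opens to 85 mm and grips with 20 to 120 N. Pads are 22 mm wide; open, the fingers measure 114 mm over their backs; the gripper's body (76 mm by 85 mm) begins 54 mm behind the grasp point. The pads swing forward as they close: fully open they stand 13 mm farther back than shut.
Start: joints at [1.006, 0.527, 1.433, -0, 1.181, -0.178], TCP at [0.235, 0.579, 0.208] pointing down, gripper open.
Joint ranges: [-3.08, 3.08], [-0.75, 2.2], [0.22, 2.44], [-1.43, 4.57], [0, 2.65], [-2.85, 2.85]. Speed limits (rad/s): [2.79, 2.79, 3.14, 3.14, 3.14, 3.14].

### API

Orientations are given as a unit quaternion [x, y, z, w].
In Python, from station import manip gives the robot as it stands.
- The arm moves only by the shell command python3 -m jog 'ROWS' [FORCE]. ROWS is a JSON object of lists of equal length, an entry for each row: "linear": the shift along the tool's x, y, z in cm, a list of three; "twist": the turn about the tool's x in rad; "claw": the opening, from -1 (shut) to 1 (fully open). A call has 1 to 20 rows; each row is the pose to reach, as a shift and turn from the pose commanded when the call began, along the tool's axes at that moment; what a row does not reach only later rows make up. A row lasts 1/12 s, in which the tool goes at most 41.7 mm and 7.16 degrees, less where a joint would pass 70% of its speed; a pose out of reach is approached as far as the arm can. A call with a gripper value outside its range is refused whole. The fingers move at their own pace and stop on an object; FORCE is the grip in N (left out, the last holds). Time passes only in rows, so rows that repeat a pose let the fingers close. It gives the time, the measured TCP pose, the force and the opening at its end, in the units of the state.
- manip.sense(): the state, without advancing time (a new reading comes with each control period).
- manip.snapshot(name): name is "side" or "top"; returns a dict with "pixels" (480x640x3 uint8, red, green, blue), "camera_matrix" (3x3 intrinsics, pixels), "k1" (the pictures are not rectified: a ray, as slopes to the right and down, at radius r is drawn at 1 + k1 r^2 times it, then the intrinsics apply), "R" (3x3) and "t" (3): a world point X has camera coordinates R X + t. Camera axes: x right, y down, z forward; pixel columns grow to the right and rows downward; lengths in m; the calibration is good to about 2 mm. A picture is of the moment at which its call begins. There is no depth.
- manip.sign_off(): hands the job in, once; it reports no verdict.
The state is a dict: "t": time; "q": joint angles; "qd": joint speeds; "tau": joint torques, N m; "tcp_pos": TCP position; "tool_rot": TCP orientation; "force": force on the tool from outside, world axes, zero at the start; "ft_torque": the same for the moment, N m; "finger_gap": opening from 0.0 (shut) to 1.0 (fully open).
Only numpy, scipy, OpenCV 4.12 (cv2) and the standard library are available. Lean on these libraries where they do the work, as an engineer would, in place of code of your own. Each camera call takes 0.05 s, during which the arm holds its last target.

### The job

The freshly cast blue pendant is still tacky: pick it up from the mat with the sprung tongs, never with the gripper itself, carry it in through the front opening of the curing lamp, and set it down (no dropping) flat and wholly on the round white plate under the hood. Then lean the tongs back on their wooden rest as you found them. Do not knock the lamp's hood or the other things on the table.

Things in the scene. Friction and masses are not known exactly. Their poses are not given: they have to be found in the camera images.
- tongs_grip (a point): Midway between the two black grip pads of the tongs (28 mm along the tongs, 14 mm wide), 108 mm up from the tip ends, 39 mm below the end of the bow. z along the tongs from tips to bow, y the way the arms open, x off the rest. To hold them: gripper in line with the tongs, one finger on each pad. Width over the pads: 41 mm open, 36 mm with the pendant between the tips.
- tongs: Sprung steel tongs, 147 mm, 60 g, leaning at 40 deg from vertical, tips down and to the robot's right, bow up to its left. Origin midway between the tip ends; axes as tongs_grip. The arms spring open by themselves. Squeezing starts at about 7 N on the pads and takes 11 N at the pendant's width; at 39 mm over the pads the tongs are held and the tips are 28 mm apart; 20 to 25 N grips the pendant well.
- tongs_tip (a point): Midway between the two rubber tips of the tongs, 3 mm up from their ends, 105 mm below tongs_grip along the tongs; same axes. Each tip is 8 mm wide (x), 17 mm long (z), 3 mm thick; gap between them 36 mm when open.
- pendant_mid (a point): Centre of the loose blue pendant, a solid block 24 mm (its x) by 16 mm (its y; to be taken between the tips) by 12 mm high, with a tiny brass loop at +x, about 15 g. Lies flat on the mat, z up, underside 6 mm below this point.
- pendant: The same pendant; origin at the centre of its underside.
- mat: Grey-blue silicone mat, 100 x 100 x 3 mm, flat on the table and fixed; origin at the centre of its underside.
- cure_plate (a point): Centre of the top of the fixed round white plate, 60 mm across, 11 mm above the table, in the curing lamp. x points into the lamp (its opening looks to -x), z up. The lamp's floor is 8 mm high and runs from 63 mm in front of this centre to 73 mm behind it.
- hood: White fixed hood of the curing lamp, axes as the plate, origin on the table below the plate's centre. Amber cheeks at y = +-66 to 76 mm, back wall at x = 63 to 73 mm, roof from x = -38 to 73 mm, its underside 98 mm and top 124 mm above the table. Open only to the front.
- opening (a point): Middle of the lower edge of the amber visor at the hood's front: 38 mm in front of the plate's centre, 88 mm above the table. What goes in must pass below it.
- tong_rest: Fixed wooden rest, foot 120 x 74 x 10 mm; origin at the centre of its underside, +x points the way the tips do. A 14 mm wide spine, sloping at 40 deg from vertical, carries the bow; a ledge carries the tip ends (at x 45, z 22 mm); 36 mm up the slope is a saddle with ears 56 mm apart that rise 14 mm, the arms (41 mm over both there, open) lie between. Parked, tongs_grip is at x -24, y 0, z 105 mm.
- spool_blue: Bystander: spool of blue thread, 51 mm across, 60 mm high, back left; origin underneath.
- wax_jar: Bystander: low white jar, 50 mm across, 24 mm high, near the front; origin underneath.
- glass_dish: Bystander: glass dish, 67 mm across, 18 mm high, at the back; origin underneath.
- spool_black: Bystander: spool of black thread, 72 x 76 x 51 mm, at the back; origin underneath.
There are look-alikes about, which are no part of the job. There is more than one size of the mat; the one meant has the size given above.

How it is judged:
On the way, in this order (a step that is already met when the one before it is completed fails the run):
1. the pendant is held in the tongs, lifted clear of the mat (contact force between tongs and pendant above 0.2 N and height (world z) of pendant_mid above 0.019 m and contact force between mat and pendant below 0.01 N), for 0.2 s.
2. the pendant lies flat on the plate, let go by the tongs (horizontal distance between pendant_mid and cure_plate below 0.02 m and height (world z) of pendant below 0.0135 m and angle between pendant's own z axis and vertical below 0.12 rad and contact force between tongs and pendant below 0.02 N), for 0.2 s.
At the end, for the whole second after the job is handed in: The pendant lies flat (within 7 degrees) and at rest on the plate, its centre within 20 mm of the plate's centre; the tongs lean at rest on their rest, tips on the ledge (within 10 mm of their parked place) and the handle along the spine (within 15 mm sideways, leaning 33 to 47 degrees) (horizontal distance between pendant_mid and cure_plate below 0.02 m and height (world z) of pendant below 0.0135 m and angle between pendant's own z axis and vertical below 0.12 rad and linear speed of each of pendant, tongs below 0.02 m/s and x of tongs in the frame of tong_rest between 0.035 and 0.055 m and z of tongs in the frame of tong_rest between 0.014 and 0.03 m and y of tongs_grip in the frame of tong_rest between -0.015 and 0.015 m and angle between tongs's own z axis and vertical between 0.58 and 0.82 rad); the robot touches nothing.
It fails at once if the gripper touched the tacky pendant (contact force between any of the fingers, the arm and pendant above 0.1 N).
It fails at once if the lamp's hood was knocked (more than 4 N) (contact force between anything else and hood above 4 N).
It fails at once if the pendant was dropped (falls free from more than about 12 mm) (linear speed of pendant above 0.5 m/s and contact force between anything else and pendant below 0.01 N).
It fails at once if another thing on the table was shifted by more than 20 mm (distance of any of spool_blue, wax_jar, glass_dish, spool_black from where it was at the start of the episode above 0.02 m).
It also fails if it takes over 59 s, if anything falls off the work surface, if the arm or the gripper's body presses on something with over 40 N, if the wrist force passes 120 N, or if a joint passes its speed limit or range.

## Working session

There is one attempt and no reset: what is moved stays moved. The work goes in short steps, Python scripts to look and compute and a shell command to move; the robot and the scene stay as the last step left them, time stands still between calls to the robot, and variables do not carry over. Pictures are saved under pics/ and viewed, and the job is handed in when it is done.

```bash
ls; mkdir -p pics; python3 - <<'E'
from station import manip
import cv2, numpy as np
s=manip.sense(); print({k:np.round(v,4).tolist() for k,v in s.items()})
for n in("side","top"):
    d=manip.snapshot(n); cv2.imwrite(f"pics/{n}0.png",d["pixels"][:,:,::-1])
    np.savez(f"{n}.npz",**d)
    print(n,d["camera_matrix"],d["k1"],d["R"],d["t"], -d["R"].T@d["t"])
E
```

```text
pics
{'t': 0.0, 'q': [1.0065, 0.5285, 1.4339, 0.0001, 1.1814, -0.1785], 'qd': [0.0014, -0.0006, 0.0007, -0.0005, -0.0004, -0.0008], 'tau': [0.0008, -44.2354, -17.8026, -0.0003, 0.0085, 0.0], 'tcp_pos': [0.2347, 0.5784, 0.2071], 'tool_rot': [0.1348, 0.6943, -0.1363, 0.6937], 'force': [0.2892, -0.2005, -0.4274], 'ft_torque': [0.043, -0.0003, 0.036], 'finger_gap': 1.004}
side [[581.70082932   0.         316.49321541]
 [  0.         581.70082932 239.86605954]
 [  0.           0.           1.        ]] -0.15501560100282022 [[-0.96354413 -0.26706176 -0.01614669]
 [-0.17447698  0.67296257 -0.71880398]
 [ 0.20283117 -0.68978213 -0.69502527]] [0.49033027 0.19825222 1.01320764] [0.3015352  0.69642467 0.85462661]
top [[576.05718502   0.         313.55639123]
 [  0.         576.05718502 239.6797379 ]
 [  0.           0.           1.        ]] -0.04624798844134485 [[-0.02034961 -0.99968452 -0.01472252]
 [-0.99625231  0.02151353 -0.08377656]
 [ 0.08406686  0.01296252 -0.9963758 ]] [-0.08038974  0.52538196  1.41977094] [ 0.40242139 -0.11007101  1.45745656]
```

View pics/side0.png

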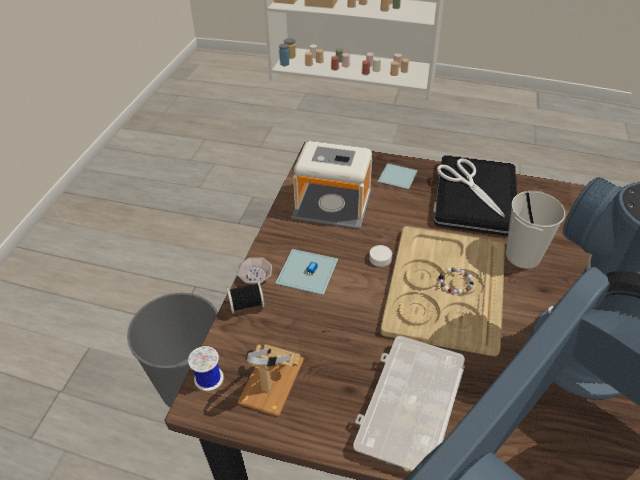

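View pics/top0.png

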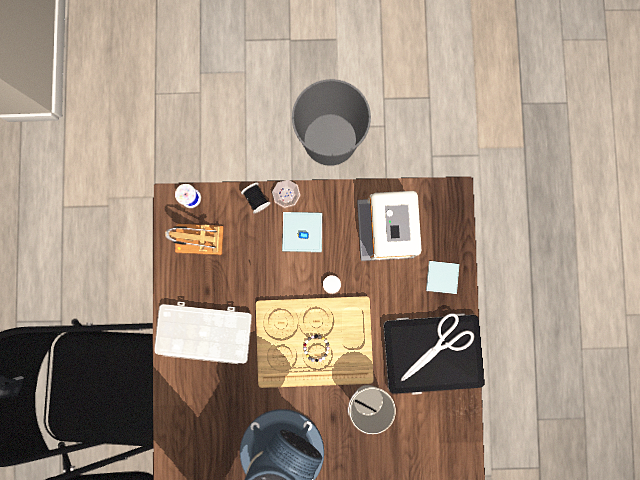

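The side view shows the tongs on the rest at (270,370), the pendant on a mat at (312,268), the lamp at (335,185) with its opening to the left, and a second small mat at (398,176). The top view shows the same things at (195,238), (303,234), (395,225) and (443,277). Next I'll enlarge crops of these.

```bash
cat > h.py <<'E'
import numpy as np, cv2
from station import manip
def load(n): 
    d=np.load(f"{n}.npz"); return {k:d[k] for k in d}
def D(d): return np.array([float(d["k1"]),0,0,0,0])
def proj(d,P):
    P=np.asarray(P,float).reshape(-1,1,3)
    return cv2.projectPoints(P,cv2.Rodrigues(d["R"])[0],d["t"],d["camera_matrix"],D(d))[0].reshape(-1,2)
def und(d,uv):
    return cv2.undistortPointsIter(np.asarray(uv,float).reshape(-1,1,2),d["camera_matrix"],D(d),None,None,(3,50,1e-10)).reshape(-1,2)
def onz(d,uv,z):
    n=und(d,uv); r=np.c_[n,np.ones(len(n))]@d["R"]; c=-d["R"].T@d["t"]
    return c+r*((z-c[2])/r[:,2])[:,None]
def tri(a,ua,b,ub):
    Pa=np.c_[a["R"],a["t"]];Pb=np.c_[b["R"],b["t"]]
    X=cv2.triangulatePoints(Pa,Pb,und(a,ua).T,und(b,ub).T); return (X[:3]/X[3]).T
def crop(d,x0,y0,x1,y1,s,name,pts=None):
    im=d["pixels"][y0:y1,x0:x1,::-1].copy(); im=cv2.resize(im,None,fx=s,fy=s,interpolation=cv2.INTER_CUBIC)
    if pts is not None:
        for i,p in enumerate(pts): cv2.circle(im,tuple(int(round(v)) for v in ((p[0]-x0+.5)*s,(p[1]-y0+.5)*s)),3,(0,0,255) if i%2==0 else (0,255,0),-1)
    cv2.imwrite("pics/"+name,im)
def snap(n):
    d=manip.snapshot(n); np.savez(f"{n}.npz",**d); return load(n)
E
python3 - <<'E'
from h import *
s,t=load("side"),load("top")
crop(s,225,330,325,420,7,"s_rest.png"); crop(t,155,210,235,270,9,"t_rest.png")
crop(s,270,130,390,300,3.5,"s_lamp.png")
crop(t,270,180,470,300,4,"t_lamp.png")
E
```

```text
(no output)
```

View pics/s_rest.png

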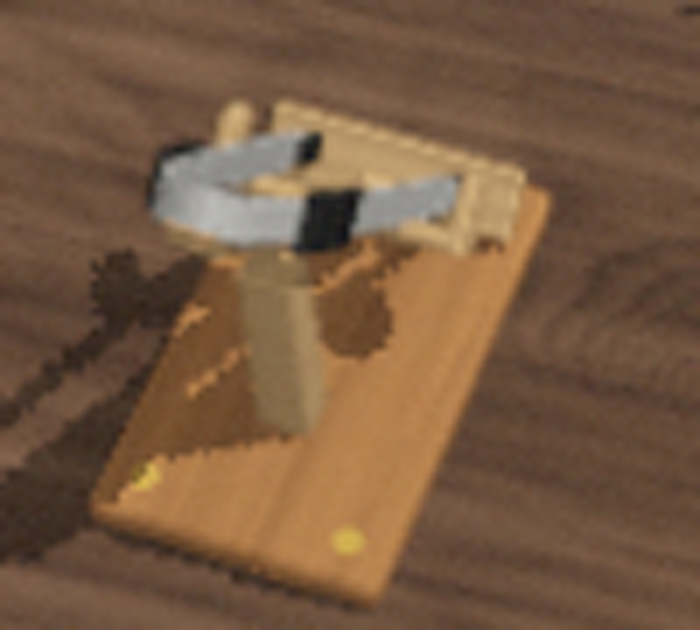

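View pics/t_rest.png

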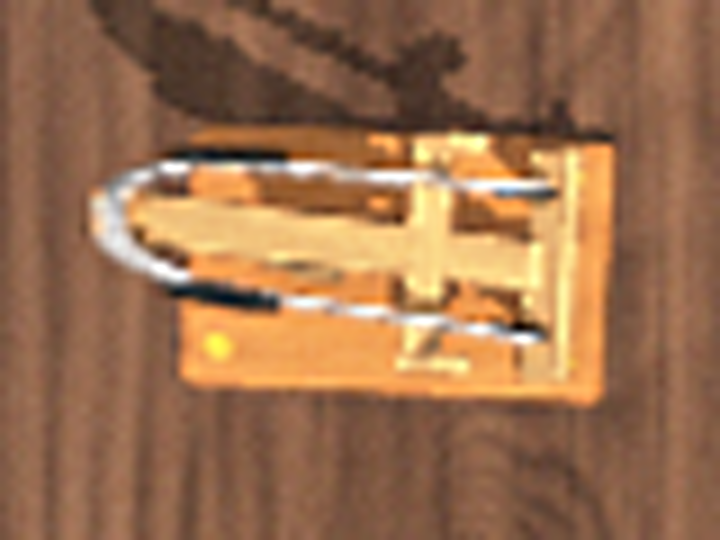

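View pics/s_lamp.png

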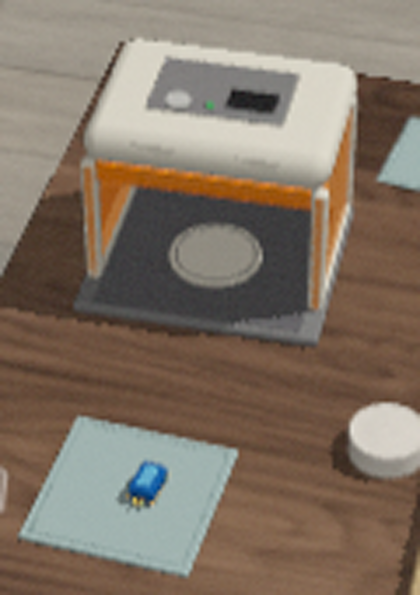

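View pics/t_lamp.png

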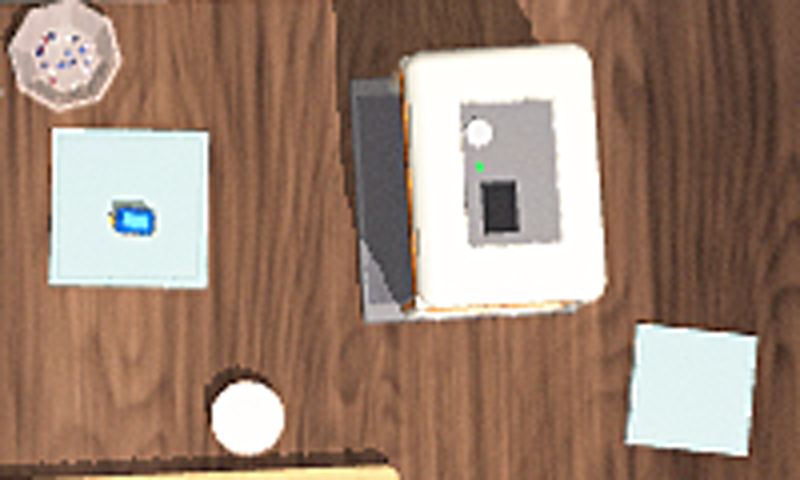

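```bash
python3 - <<'E'
from h import *
s,t=load("side"),load("top")
def c(p,x0,y0,k): p=np.array(p,float); return (p+.5)/k-.5+[x0,y0]
np.set_printoptions(precision=4,suppress=True)
rt=c([(195,126),(612,142),(603,404),(182,382)],155,210,9)
rs=c([(92,502),(375,590),(552,193)],225,330,7)
A=onz(t,rt,.01); B=onz(s,rs,.01); print("foot top",A[:,:2]); print("foot side",B[:,:2])
print("sizes",np.linalg.norm(A-np.roll(A,-1,0),axis=1), np.linalg.norm(np.diff(B,axis=0),axis=1))
# grip pads: outer edges centres
pt=c([(240,157),(222,294)],155,210,9); ps=c([(308,150),(328,220)],225,330,7)
print("pads tri",tri(s,ps,t,pt))
# tips
tt=c([(550,190),(540,333)],155,210,9); print("tips top z.022",onz(t,tt,.024)[:,:2])
# pendant
for d,n in((s,"s"),(t,"t")):
    hsv=cv2.cvtColor(d["pixels"],cv2.COLOR_RGB2HSV)
    m=((hsv[...,0]>95)&(hsv[...,0]<125)&(hsv[...,1]>150)).astype(np.uint8)
    box=(290,250,330,285) if n=="s" else (290,225,315,245)
    mm=np.zeros_like(m);mm[box[1]:box[3],box[0]:box[2]]=m[box[1]:box[3],box[0]:box[2]]
    ys,xs=np.nonzero(mm);print(n,len(xs),xs.mean(),ys.mean(),onz(d,[(xs.mean(),ys.mean())],.010),cv2.minAreaRect(np.c_[xs,ys].astype(np.int32)))
    crop(d,*((285,245,340,295) if n=="s" else (280,210,325,255)),12,n+"_pend.png")
crop(s,275,135,395,235,6,"s_lamp2.png"); 
E
```

```text
foot top [[0.5732 0.2572]
 [0.566  0.1388]
 [0.4922 0.1418]
 [0.5008 0.2609]]
foot side [[0.5715 0.2593]
 [0.5    0.2635]
 [0.4917 0.1466]]
sizes [0.1186 0.0739 0.1194 0.0725] [0.0716 0.1172]
pads tri [[0.5389 0.2165 0.1108]
 [0.5171 0.2265 0.1023]]
tips top z.022 [[0.5514 0.1538]
 [0.5114 0.1569]]
s 56 311.60714285714283 267.75 [[ 0.5361 -0.0624  0.01  ]] ((311.70001220703125, 267.1000061035156), (7.602630138397217, 10.28591251373291), 26.56505012512207)
t 35 302.77142857142854 234.74285714285713 [[ 0.5376 -0.0643  0.01  ]] ((303.2837829589844, 234.7972869873047), (9.04194450378418, 5.753964424133301), 9.462321281433105)
```

View pics/s_pend.png

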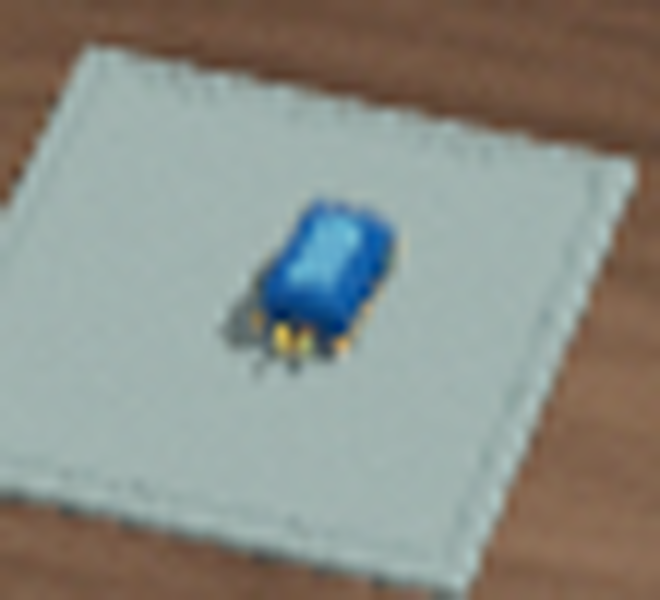

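View pics/t_pend.png

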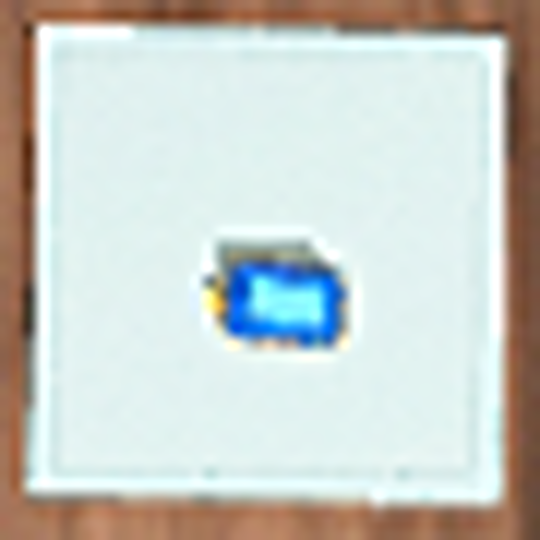

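View pics/s_lamp2.png

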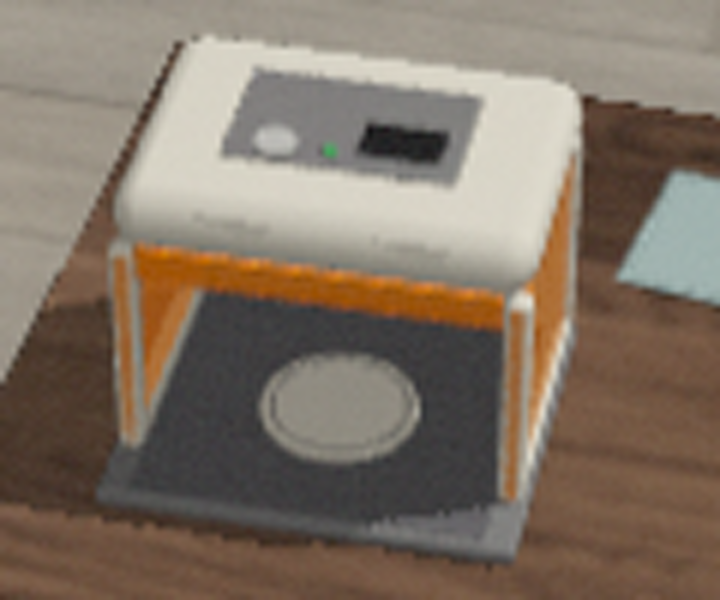

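```bash
python3 - <<'E'
from h import *
s,t=load("side"),load("top")
def c(p,x0,y0,k): p=np.array(p,float); return (p+.5)/k-.5+[x0,y0]
np.set_printoptions(precision=4,suppress=True)
# mats
m=c([(38,28),(506,38),(502,500),(30,492)],280,210,12); A=onz(t,m,.003); print("mat",A[:,:2],np.linalg.norm(A-np.roll(A,-1,0),axis=1),A.mean(0))
ms=c([(90,48),(636,162),(462,590)],285,245,12); B=onz(s,ms,.003); print("mat side",B[:,:2],np.linalg.norm(np.diff(B,axis=0),axis=1),(B[0]+B[2])/2)
m2=c([(637,323),(757,336),(748,455),(627,442)],270,180,4); C=onz(t,m2,.003); print("mat2 size",np.linalg.norm(C-np.roll(C,-1,0),axis=1))
# pendant orientation soft
for d,n,b in((s,"s",(298,255,325,282)),(t,"t",(294,226,315,244))):
    p=d["pixels"].astype(float)[b[1]:b[3],b[0]:b[2]]; w=np.clip((p[...,2]-p[...,0]-60)/100,0,1)
    yy,xx=np.mgrid[b[1]:b[3],b[0]:b[2]]; 
    P=onz(d,np.c_[xx.ravel(),yy.ravel()],.011)[:,:2]; w=w.ravel(); mu=(P*w[:,None]).sum(0)/w.sum(); Q=P-mu; S=(Q*w[:,None]).T@Q/w.sum(); e,v=np.linalg.eigh(S); print(n,mu,np.sqrt(e*12),v[:,1],np.degrees(np.arctan2(v[0,1],v[1,1])))
# plate
th=np.linspace(0,2*np.pi,400)
g=cv2.cvtColor(s["pixels"],cv2.COLOR_RGB2GRAY)
lab=(g[190:215,315:348]>115).astype(np.uint8); n,l,st,ce=cv2.connectedComponentsWithStats(lab); k=1+np.argmax(st[1:,4]); print("plate",st[k],ce[k]+[315,190], onz(s,[ce[k]+[315,190]],.011))
ys,xs=np.nonzero(l==k);P=onz(s,np.c_[xs+315,ys+190],.011)[:,:2]; print("plate size",np.ptp(P,axis=0),P.mean(0))
# lamp: floor front corners
fs=c([(98,497),(517,562)],275,135,6); F=onz(s,fs,0.);print("floor side",F[:,:2])
ft=c([(352,80),(366,321)],270,180,4); F=onz(t,ft,0.008);print("floor top",F[:,:2],np.linalg.norm(F[0]-F[1]))
v=F[0]-F[1]; print("yaw of front edge",np.degrees(np.arctan2(v[1],v[0])))
ht=c([(405,52),(590,45),(606,300),(414,306)],270,180,4); H=onz(t,ht,.124);print("hood top",H[:,:2],H.mean(0))
# visor lower edge, side
vs=c([(135,262),(505,328)],275,135,6); print("visor",onz(s,vs,.088)[:,:2])
E
```

```text
mat [[ 0.5979 -0.014 ]
 [ 0.5935 -0.1133]
 [ 0.4955 -0.1103]
 [ 0.4993 -0.0108]] [0.0993 0.0981 0.0996 0.0987] [ 0.5465 -0.0621  0.003 ]
mat side [[ 0.5923 -0.111 ]
 [ 0.4943 -0.1082]
 [ 0.4981 -0.0083]] [0.0981 0.0999] [ 0.5452 -0.0597  0.003 ]
mat2 size [0.0761 0.0751 0.0765 0.0752]
s [ 0.5357 -0.0639] [0.0161 0.0237] [0.0691 0.9976] 3.96046397424996
t [ 0.5374 -0.0648] [0.0154 0.0233] [0.1635 0.9865] 9.408061876272685
plate [  4   5  26  17 342] [331.307  202.7164] [[ 0.5476 -0.2642  0.011 ]]
plate size [0.0576 0.0573] [ 0.5476 -0.2644]
floor side [[ 0.6246 -0.2062]
 [ 0.4682 -0.2104]]
floor top [[ 0.6243 -0.2051]
 [ 0.4712 -0.2098]] 0.15323403447502498
yaw of front edge 1.7524827096477067
hood top [[ 0.6224 -0.2289]
 [ 0.6242 -0.3372]
 [ 0.4748 -0.3411]
 [ 0.4737 -0.2299]] [ 0.5488 -0.2843  0.124 ]
visor [[ 0.616  -0.2365]
 [ 0.4805 -0.2328]]
```

```bash
cat >> h.py <<'E'
from scipy.spatial.transform import Rotation as Ro
def plan(target, ydir, ref=None, rot=None):
    """shift in tool axes (cm) and twist (rad) from the measured pose"""
    s=manip.sense(); p=np.array(s["tcp_pos"]) if ref is None else np.array(ref); R=Ro.from_quat(s["tool_rot"]).as_matrix()
    yd=np.array([ydir[0],ydir[1],0.]); yd/=np.linalg.norm(yd); v=R.T@yd
    tw=np.arctan2(v[2],v[1]); tw=(tw+np.pi/2)%np.pi-np.pi/2
    return np.round((R.T@(np.array(target)-p))*100,2), round(tw,3)
E
python3 - <<'E'
from h import *
np.set_printoptions(precision=3,suppress=True)
s,t=load("side"),load("top")
print(Ro.from_quat(manip.sense()["tool_rot"]).as_matrix())
u=np.array([-.066,-.998,0]);w=np.array([.998,-.066,0]);O=np.array([.532,.201,0]);k=np.array([0,0,1.])
g=O-.024*u+.105*k; tip=O+.045*u+.022*k
sl=(g-tip)/np.linalg.norm(g-tip); print("len",np.linalg.norm(g-tip))
pts=[]
for sg in(1,-1):
    for a in(-.014,.014): pts.append(g+sl*a+w*sg*.0205)
    pts.append(tip+w*sg*.018)
pts.append(g+sl*.039)
for x,y in((60,37),(60,-37),(-60,37),(-60,-37)): pts.append(O+u*x/1000+w*y/1000+.01*k)
crop(s,225,330,325,420,7,"s_ov.png",proj(s,pts)); crop(t,155,210,235,270,9,"t_ov.png",proj(t,pts))
print("spool",onz(t,[(187,192)],.06),onz(s,[(205,358)],.06)); print(g)
print(plan([g[0],g[1],.2],w))
E
```

```text
[[-0.001  0.376  0.926]
 [-0.002  0.926 -0.376]
 [-1.    -0.002 -0.   ]]
len 0.10794310519898896
spool [[0.645 0.218 0.06 ]] [[0.636 0.224 0.06 ]]
[0.534 0.225 0.105]
(array([  0.75, -21.51,  40.99]), np.float64(1.251))
```

View pics/s_ov.png

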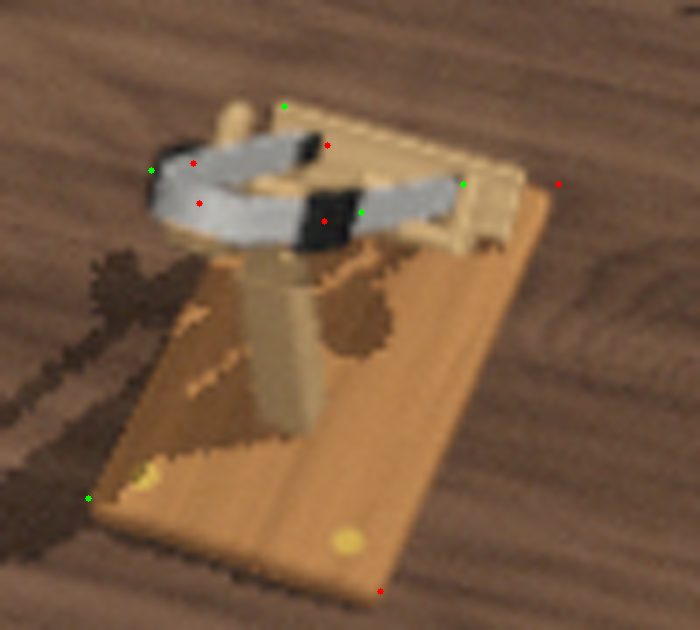

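View pics/t_ov.png

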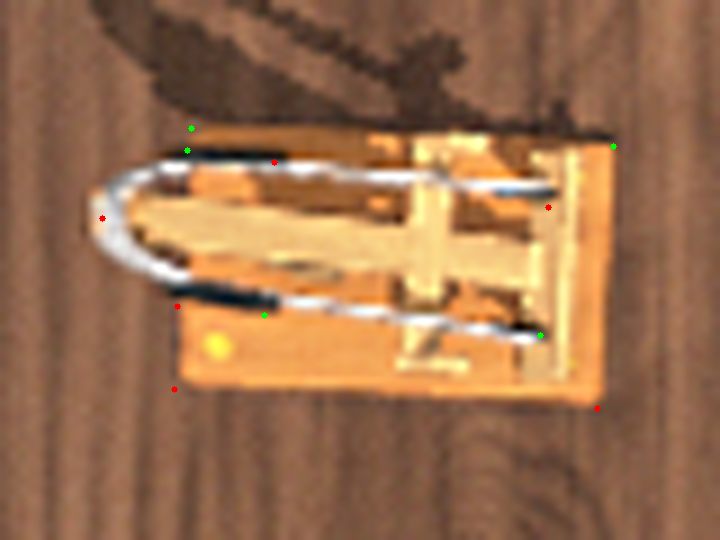

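```bash
python3 -m jog '{"linear":[[0,-1.5,3],[0.1,-3.5,6.5],[0.2,-5.5,10],[0.3,-7,13.5],[0.4,-9,17],[0.5,-10.7,20.5],[0.6,-12.5,24],[0.7,-14.5,27.5],[0.7,-16.3,31],[0.7,-18,34.5],[0.7,-19.7,37.5],[0.7,-21,40],[0.7,-21.5,41],[0.7,-21.5,41],[0.7,-21.5,41]],"twist":[0.1,0.2,0.3,0.4,0.5,0.6,0.7,0.8,0.9,1.0,1.1,1.2,1.25,1.25,1.25],"claw":[1,1,1,1,1,1,1,1,1,1,1,1,1,1,1]}' 20
python3 - <<'E'
from h import *
u=np.array([-.066,-.998,0]);w=np.array([.998,-.066,0])
print(manip.sense()["q"],plan([.5345,.2245,.082],w))
for n in("side","top"):
    d=snap(n); crop(d,*((200,300,360,420) if n=="side" else (130,170,290,290)),5,n+"_a.png",)
E
```

```text
t: 1.35
tcp_pos: [0.5338, 0.2251, 0.2006]
tool_rot: [-0.516, -0.484, 0.516, -0.483]
force: [-0.9, 0.5, -0.2]
finger_gap: 1.002
[2.06059876e-01 4.75335864e-01 1.55683996e+00 5.85140253e-04
 1.11097265e+00 2.71077349e-01] (array([11.86,  0.1 ,  0.06]), np.float64(0.001))
```

View pics/side_a.png

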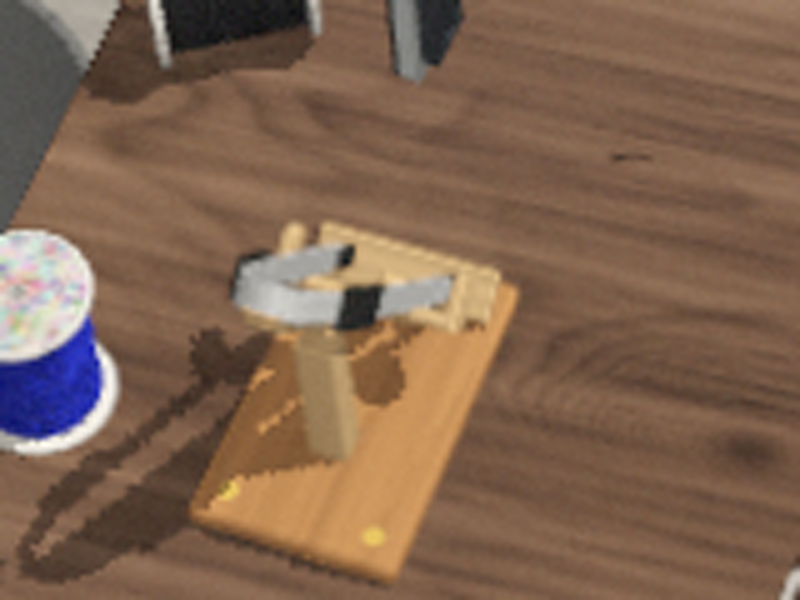

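View pics/top_a.png

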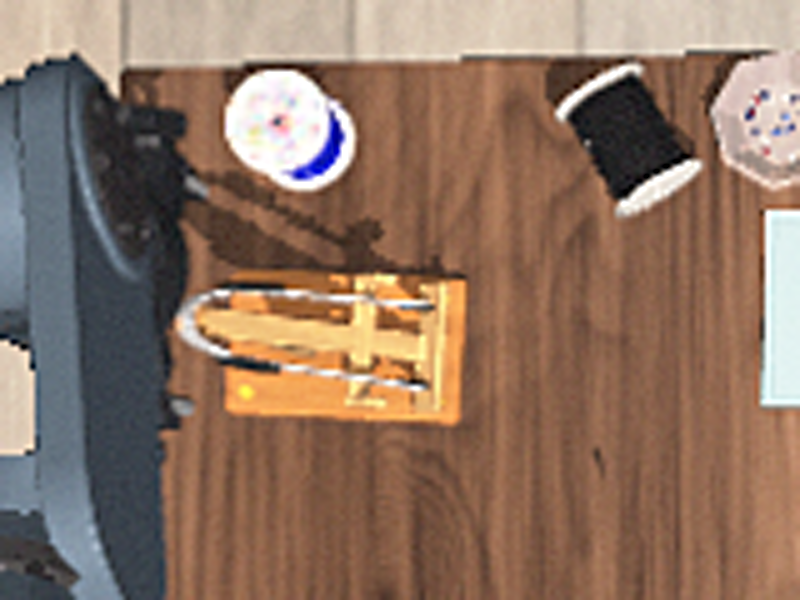

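```bash
python3 - <<'E'
from h import *
t=load("top");s=load("side")
for sg in(1,-1):
  for z in (.2,.213): print(sg,z,proj(t,[[.5338+sg*.0425,.2251-sg*.0028,z]]),proj(s,[[.5338+sg*.0425,.2251-sg*.0028,z]]))
E
python3 -m jog '{"linear":[[3,0,0],[6,0,0],[8.5,0,0],[10.5,0,0],[11.6,0,0],[11.9,0,0],[11.9,0,0],[11.9,0,0]],"twist":[0,0,0,0,0,0,0,0],"claw":[1,1,1,1,1,1,1,1]}' 20
python3 - <<'E'
from h import *
d=snap("side"); crop(d,200,300,360,420,5,"side_b.png")
E
```

```text
1 0.2 [[170.27197766 212.25442734]] [[228.45097607 311.33104313]]
1 0.213 [[168.72041258 211.4773166 ]] [[227.32001662 305.60832503]]
-1 0.2 [[167.71611886 250.61040729]] [[283.04091883 326.51900309]]
-1 0.213 [[166.12877551 250.22314874]] [[282.50150001 320.81947082]]
t: 2.12
tcp_pos: [0.5347, 0.2263, 0.0831]
tool_rot: [0.516, 0.483, -0.515, 0.484]
force: [0.4, 0.5, 0.1]
finger_gap: 0.998
```

View pics/side_b.png

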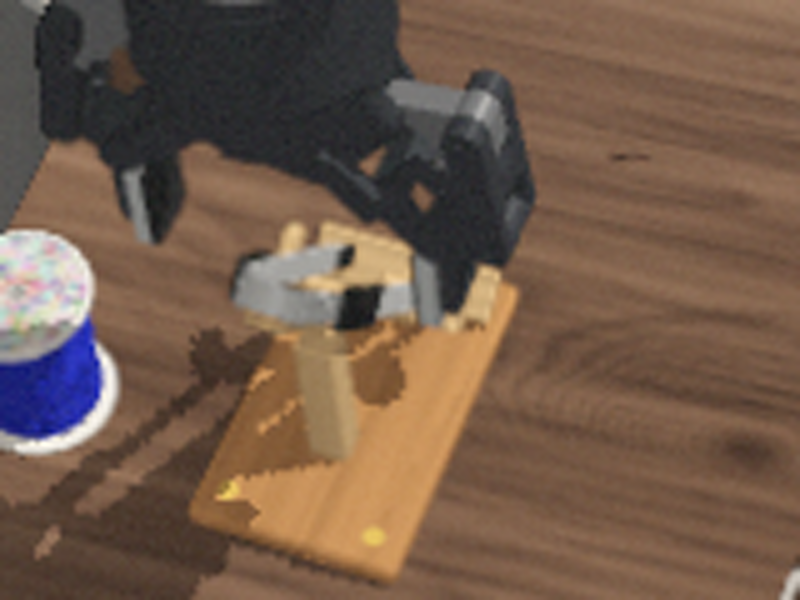

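```bash
python3 - <<'E'
from h import *
s=load("side")
p=np.array(manip.sense()["tcp_pos"]);u=np.array([-.066,-.998,0]);w=np.array([.998,-.066,0]);k=np.array([0,0,1.])
pts=[];
for sg in (1,-1):
  for z in (0,.013):
    for a in(-.011,.011): pts.append(p+w*sg*.0425+u*a+k*z)
print(manip.sense()["tcp_pos"])
crop(s,200,300,360,420,5,"side_b2.png",proj(s,pts))
E
```

```text
[0.53504075 0.22619496 0.08345679]
```

View pics/side_b2.png

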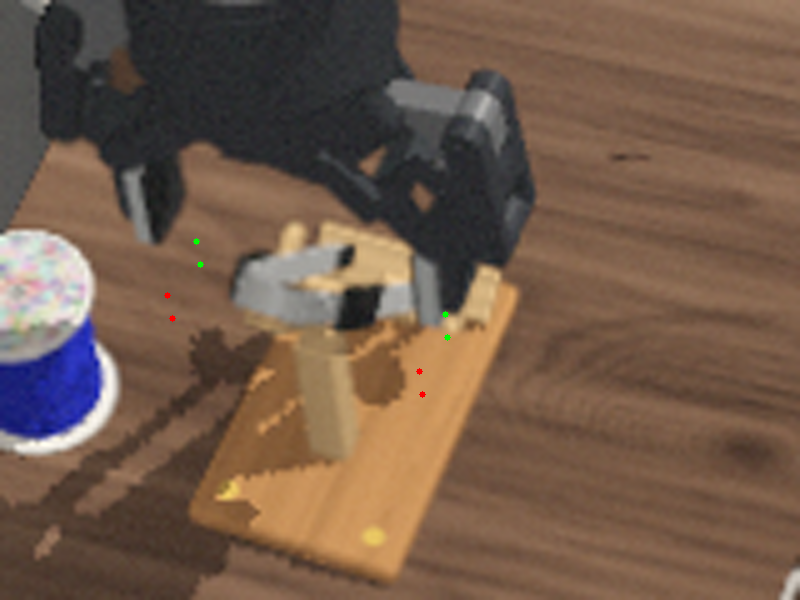

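```bash
python3 -m jog '{"linear":[[0,0,0],[0,0,0],[0,0,0],[0,0,0],[0,0,0],[0,0,0]],"twist":[0,0,0,0,0,0],"claw":[0.2,0.2,0.2,0.2,0.2,0.2]}' 20
python3 - <<'E'
from h import *
s=snap("side")
q=manip.sense();p=np.array(q["tcp_pos"]);u=np.array([-.066,-.998,0]);w=np.array([.998,-.066,0]);k=np.array([0,0,1.])
g=q["finger_gap"]*.0425
pts=[]
for sg in (1,-1):
  for z in (0,.02):
    for a in(-.011,.011): pts.append(p+w*sg*g+u*a+k*z)
crop(s,220,320,320,395,8,"side_c.png"); crop(s,220,320,320,395,8,"side_c2.png",proj(s,pts))
t=snap("top"); crop(t,140,190,220,250,10,"top_c.png",proj(t,pts))
E
```

```text
t: 2.67
tcp_pos: [0.5342, 0.2255, 0.0823]
tool_rot: [0.516, 0.483, -0.516, 0.483]
force: [0.0, -0.3, -0.8]
finger_gap: 0.602
```

View pics/side_c.png

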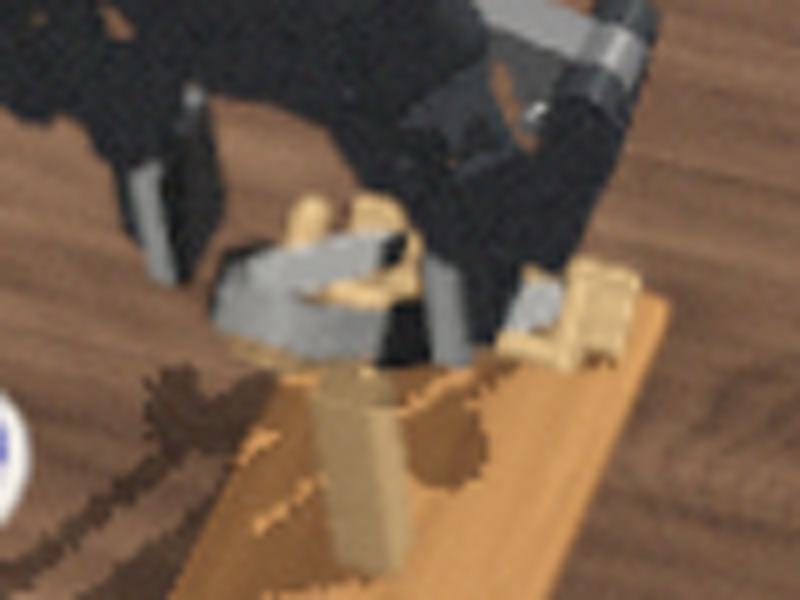

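View pics/side_c2.png

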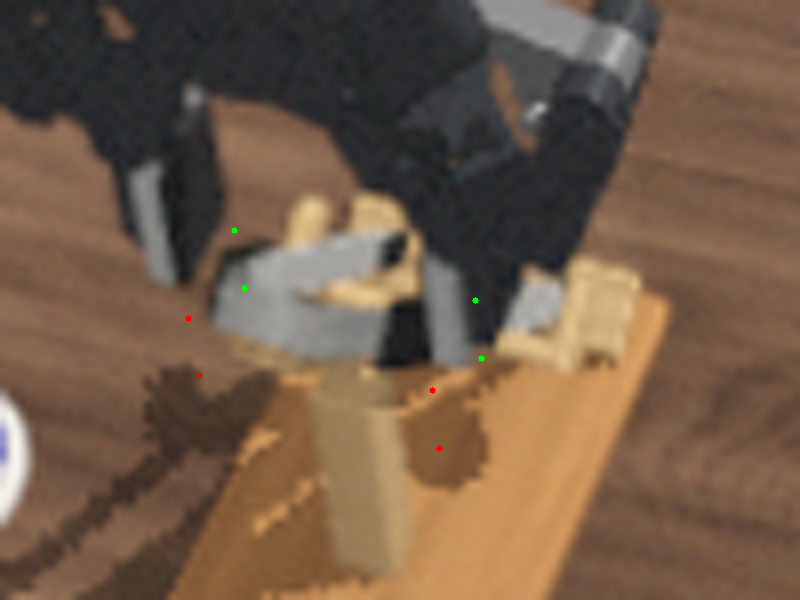

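View pics/top_c.png

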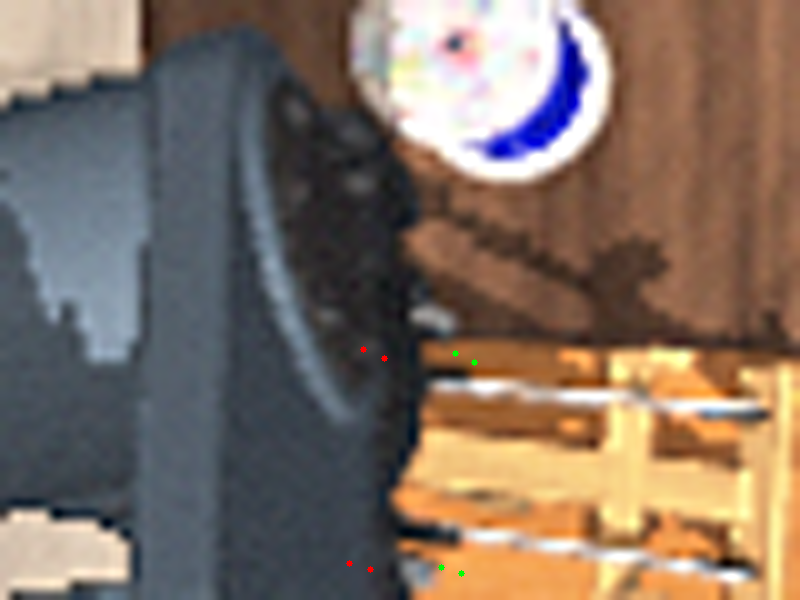

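```bash
python3 -m jog '{"linear":[[0.6,0,0],[1.2,0,0],[1.2,0,0],[1.2,0,0]],"twist":[0,0,0,0],"claw":[0.2,0.2,0.2,0.2]}' 20
python3 - <<'E'
from h import *
s=snap("side"); crop(s,220,310,320,385,8,"side_d.png")
t=snap("top"); crop(t,140,190,220,250,10,"top_d.png")
E
```

```text
t: 3.1
tcp_pos: [0.5335, 0.2254, 0.0692]
tool_rot: [-0.515, -0.484, 0.517, -0.483]
force: [-0.4, -0.3, -0.2]
finger_gap: 0.598
```

View pics/side_d.png

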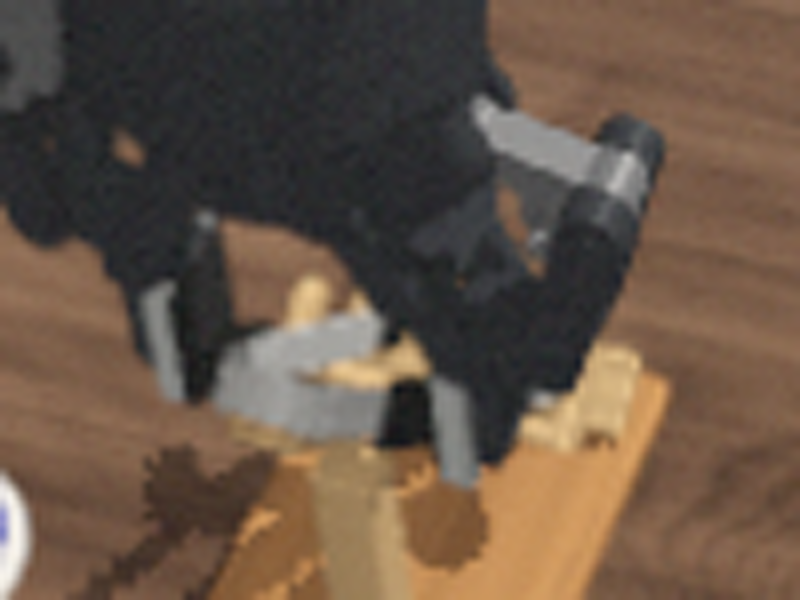

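View pics/top_d.png

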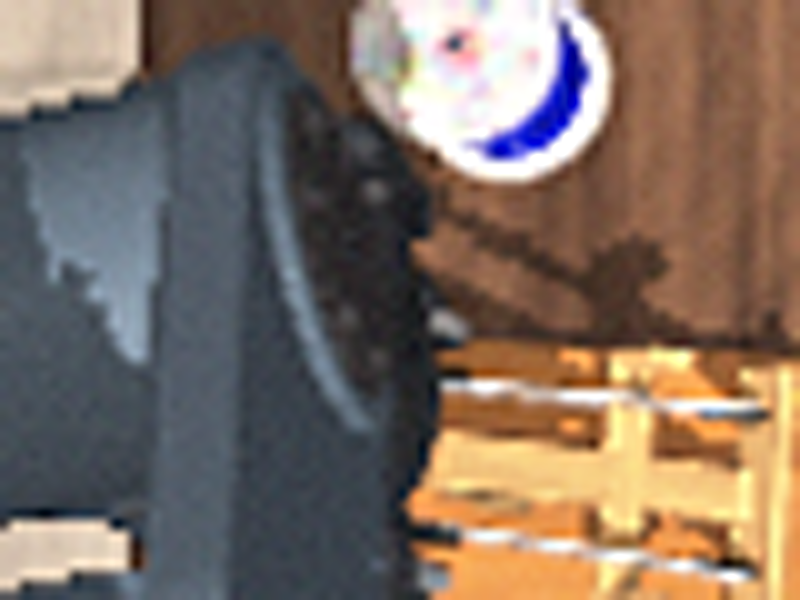

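```bash
python3 -m jog '{"linear":[[0,0,0],[0,0,0],[0,0,0],[0,0,0],[0,0,0],[0,0,0]],"twist":[0,0,0,0,0,0],"claw":[0.1,0,-0.05,-0.09,-0.09,-0.09]}' 20
python3 - <<'E'
from h import *
s=snap("side"); crop(s,220,310,320,385,8,"side_e.png"); print(manip.sense()["finger_gap"]*85)
E
```

```text
t: 3.7
tcp_pos: [0.5344, 0.2255, 0.0705]
tool_rot: [0.516, 0.483, -0.516, 0.484]
force: [-0.5, 0.0, 3.3]
finger_gap: 0.455
38.67082621237482
```

View pics/side_e.png

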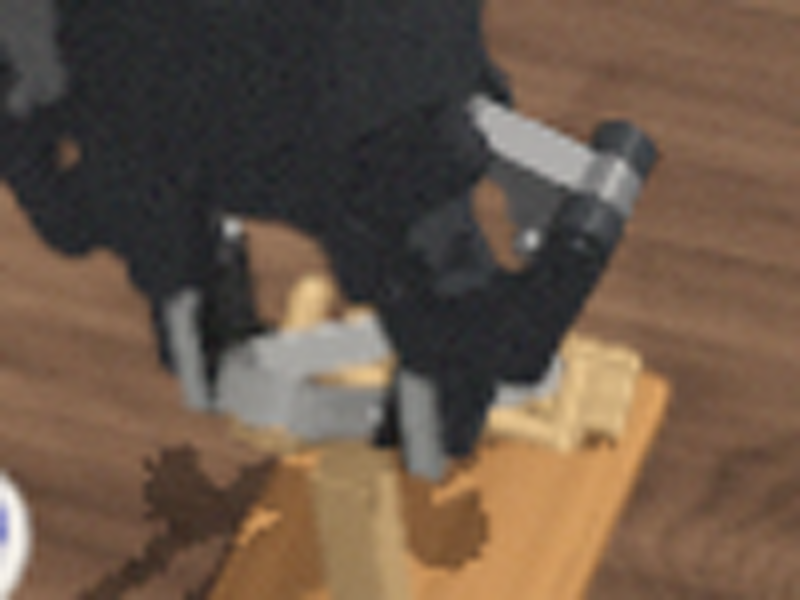

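```bash
python3 -m jog '{"linear":[[-0.4,0,0],[-1,0,0],[-2,0,0],[-3.5,0,0],[-5,0,0],[-6.5,0,0],[-7.5,0,0],[-8,0,0],[-8,0,0],[-8,0,0]],"twist":[0,0,0,0,0,0,0,0,0,0],"claw":[-0.09,-0.09,-0.09,-0.09,-0.09,-0.09,-0.09,-0.09,-0.09,-0.09]}' 20
python3 - <<'E'
from h import *
s=snap("side"); crop(s,200,270,320,370,6,"side_f.png"); print(manip.sense()["finger_gap"]*85)
t=snap("top"); crop(t,110,180,230,270,6,"top_f.png")
E
```

```text
t: 4.58
tcp_pos: [0.5339, 0.2255, 0.1501]
tool_rot: [-0.516, -0.484, 0.516, -0.483]
force: [-0.6, -0.4, -0.6]
finger_gap: 0.458
38.61463835786898
```

View pics/side_f.png

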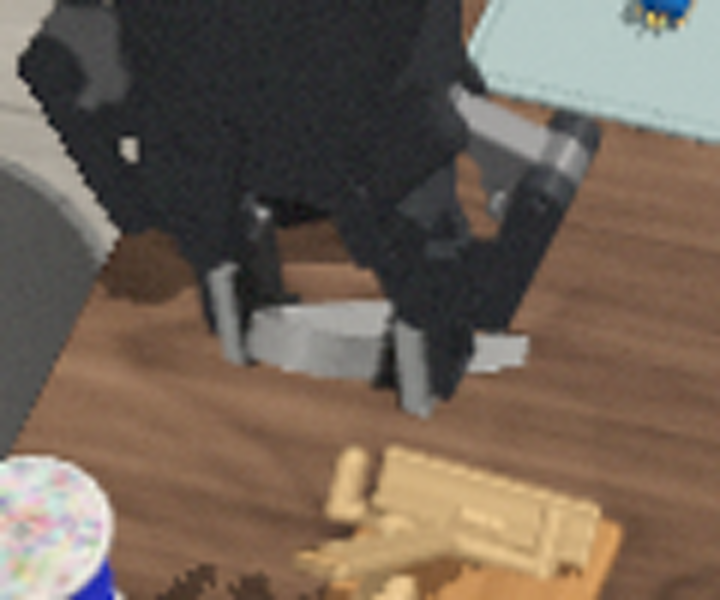

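View pics/top_f.png

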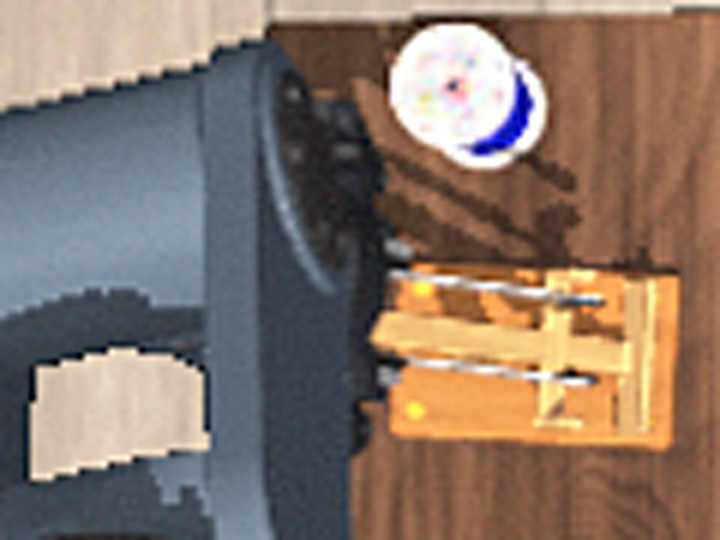

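```bash
python3 - <<'E'
from h import *
s,t=load("side"),load("top");w=np.array([.998,-.066,0]);u=np.array([-.066,-.998,0])
g0=np.array([.534,.2245,.185]);
for deg in (30,35,40,45,50):
    a=np.radians(deg); ax=-np.array([u[0]*np.sin(a),u[1]*np.sin(a),-np.cos(a)])
    tip=g0-.108*ax; P=[tip+w*.016,tip-w*.016,g0+.039*ax]
    print(deg,(proj(t,P)-[110,180]).round(1).ravel()*6,(proj(s,P)-[200,270]).ravel().round(1)*6)
E
```

```text
30 [564.  300.6 558.6 380.4 288.6 300. ] [393.6 375.6 503.4 406.8 291.  303.6]
35 [580.8 300.  576.  380.4 282.6 300.6] [403.8 342.6 513.  373.2 286.8 317.4]
40 [597.  299.4 592.2 379.8 276.6 300.6] [412.8 309.  522.  339.  283.2 331.8]
45 [611.4 298.8 606.6 379.8 271.8 301.2] [420.6 275.4 529.8 305.4 279.6 346.2]
50 [624.  297.6 619.2 378.6 267.6 301.2] [427.8 241.8 537.  271.8 276.6 360.6]
```

```bash
python3 - <<'E'
from h import *
print(plan([.5443,.0031,.116],[.9936,-.113]))
E
```

```text
(array([ 3.34,  2.54, 22.11]), np.float64(0.048))
```

```bash
python3 -m jog '{"linear":[[0,0.1,0.8],[0,0.2,2.2],[0.1,0.4,4],[0.3,0.7,6],[0.6,0.9,8],[1,1.2,10.2],[1.4,1.5,12.5],[1.9,1.7,14.8],[2.3,1.9,17],[2.7,2.2,19],[3,2.4,20.6],[3.2,2.5,21.6],[3.3,2.5,22.1],[3.3,2.5,22.1],[3.3,2.5,22.1]],"twist":[0,0.005,0.01,0.015,0.02,0.025,0.03,0.035,0.04,0.045,0.048,0.048,0.048,0.048,0.048],"claw":[-0.09,-0.09,-0.09,-0.09,-0.09,-0.09,-0.09,-0.09,-0.09,-0.09,-0.09,-0.09,-0.09,-0.09,-0.09]}' 20
python3 - <<'E'
from h import *
s=snap("side"); crop(s,240,190,360,290,6,"side_g.png"); print(manip.sense()["finger_gap"]*85)
t=snap("top"); crop(t,240,190,340,265,8,"top_g.png")
E
```

```text
t: 5.93
tcp_pos: [0.5443, 0.0035, 0.117]
tool_rot: [-0.527, -0.471, 0.528, -0.471]
force: [-0.3, 1.0, 0.3]
finger_gap: 0.457
38.674080677862634
```

View pics/side_g.png

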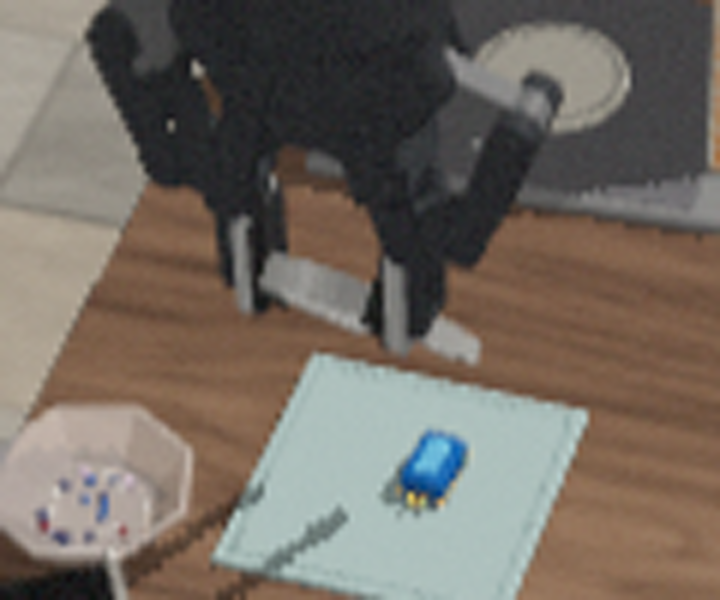

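View pics/top_g.png

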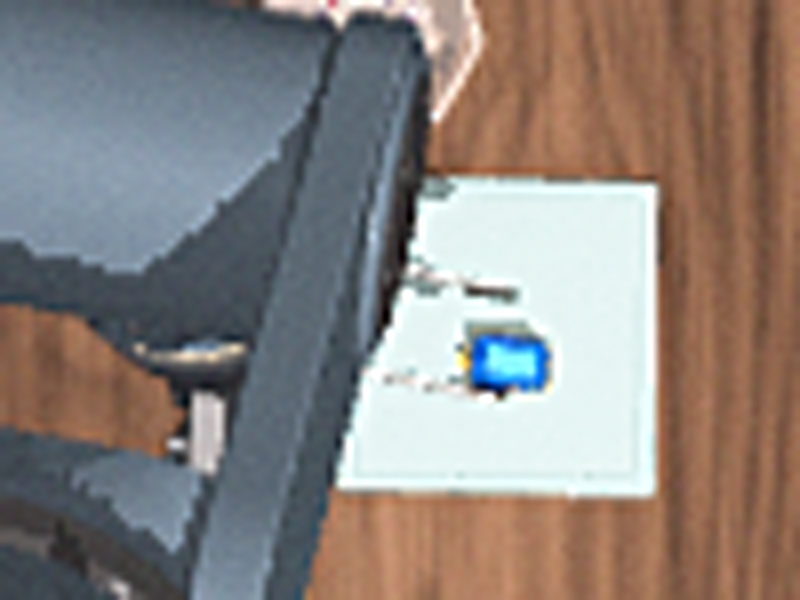

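```bash
python3 - <<'E'
from h import *
np.set_printoptions(precision=4,suppress=True)
s,t=load("side"),load("top")
P=np.array([(520,293),(505,395)])
print("top tips",onz(t,(P+.5)/8-.5+[240,190],.069))
p=np.array(manip.sense()["tcp_pos"]);h=np.array([.113,.9936,0]);w=np.array([.9936,-.113,0]);k=np.array([0,0,1])
tip=p-.0704*h-.048*k; print("expected end",tip)
pts=[]
for sg in(1,-1):
    pts+= [tip+w*sg*.014, tip+w*sg*.017]
print(((proj(s,pts)-[240,190]+.5)*6).round(), ((proj(t,pts)-[240,190]+.5)*8).round())
E
```

```text
top tips [[ 0.5529 -0.0709  0.069 ]
 [ 0.5219 -0.0657  0.069 ]]
expected end [ 0.5366 -0.0658  0.0692]
[[390. 324.]
 [381. 322.]
 [470. 346.]
 [479. 349.]] [[509. 301.]
 [510. 292.]
 [500. 393.]
 [499. 403.]]
```

```bash
python3 -m jog '{"linear":[[0.5,0,0],[1.3,0,0],[2.2,0,0],[3.1,0,0],[4,0,0],[4.6,0,0],[4.9,0,0],[4.9,0,0],[4.9,0,0]],"twist":[0,0,0,0,0,0,0,0,0],"claw":[-0.09,-0.09,-0.09,-0.09,-0.09,-0.09,-0.09,-0.09,-0.09]}' 20
python3 - <<'E'
from h import *
s=snap("side"); crop(s,270,230,350,290,10,"side_h.png"); print(manip.sense()["finger_gap"]*85)
t=snap("top"); crop(t,270,210,330,255,12,"top_h.png")
E
```

```text
t: 6.78
tcp_pos: [0.5447, 0.0034, 0.0679]
tool_rot: [-0.527, -0.471, 0.528, -0.471]
force: [0.4, -0.1, 0.1]
finger_gap: 0.458
38.78013553939932
```

View pics/side_h.png

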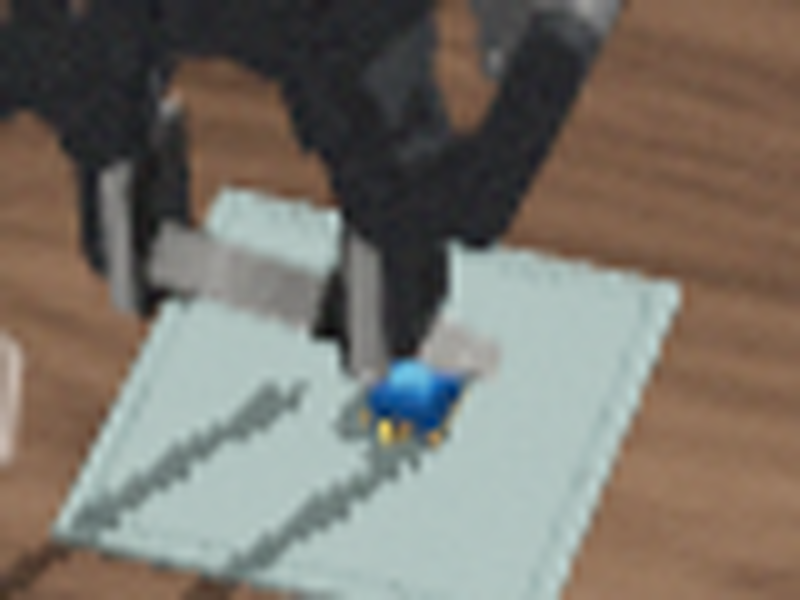

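View pics/top_h.png

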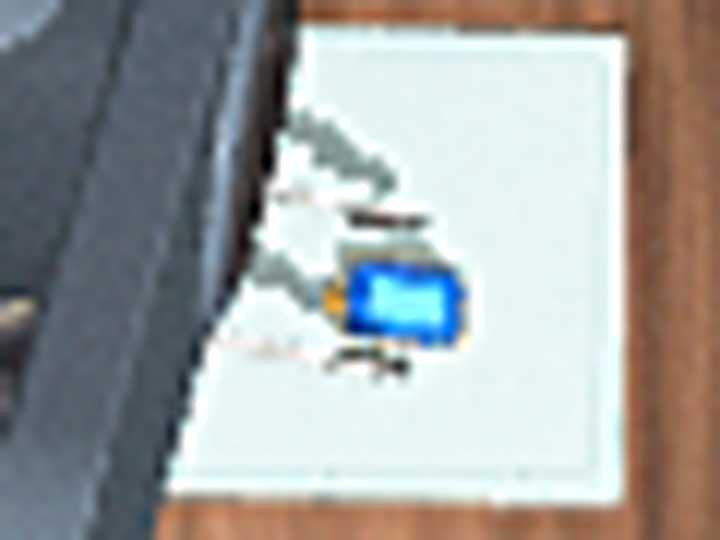

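```bash
python3 -m jog '{"linear":[[0.3,-0.1,0],[0.6,-0.1,0],[0.9,-0.1,0],[1.1,-0.1,0],[1.15,-0.1,0],[1.15,-0.1,0]],"twist":[0,0,0,0,0,0],"claw":[-0.09,-0.09,-0.09,-0.09,-0.09,-0.09]}' 20
python3 - <<'E'
from h import *
s=snap("side"); crop(s,270,230,350,290,10,"side_i.png"); print(manip.sense()["finger_gap"]*85)
t=snap("top"); crop(t,270,210,330,255,12,"top_i.png")
E
```

```text
t: 7.38
tcp_pos: [0.5435, 0.0036, 0.0563]
tool_rot: [-0.527, -0.471, 0.528, -0.471]
force: [0.4, 0.7, -0.4]
finger_gap: 0.457
38.855368978524105
```

View pics/side_i.png

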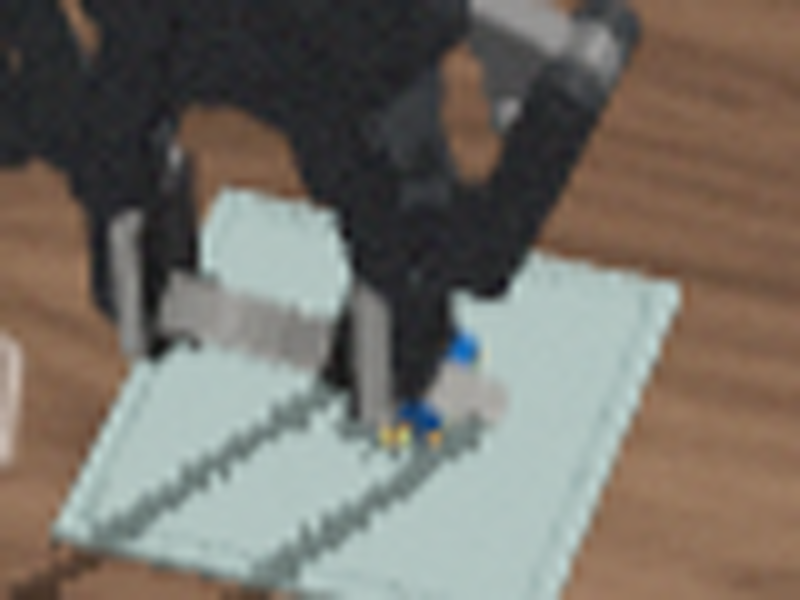

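View pics/top_i.png

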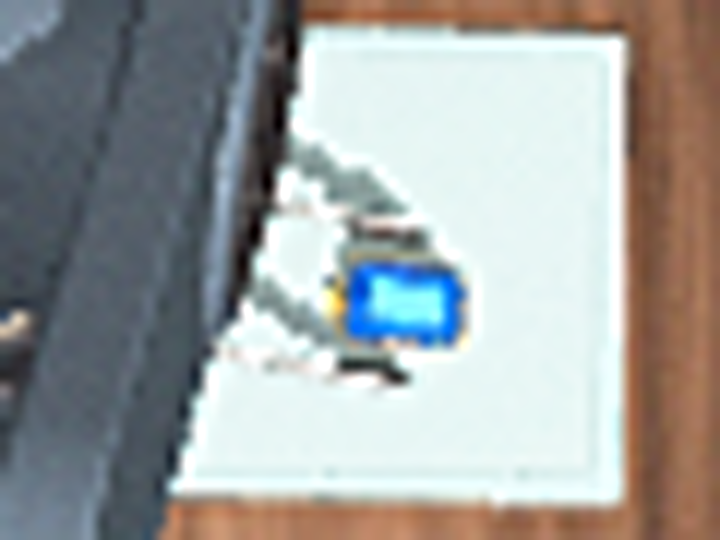

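```bash
python3 -m jog '{"linear":[[0,0,0.1],[0,0,0.1],[0,0,0.1],[0,0,0.1],[0,0,0.1],[0,0,0.1],[0,0,0.1],[0,0,0.1]],"twist":[0,0,0,0,0,0,0,0],"claw":[-0.09,-0.12,-0.15,-0.2,-0.25,-0.3,-0.3,-0.3]}' 23
python3 - <<'E'
from h import *
print(manip.sense()["finger_gap"]*85)
t=snap("top"); crop(t,270,210,330,255,12,"top_j.png")
E
```

```text
t: 8.15
tcp_pos: [0.5437, 0.0025, 0.0567]
tool_rot: [0.527, 0.471, -0.527, 0.471]
force: [-0.5, -0.3, -0.3]
finger_gap: 0.411
34.96611490421083
```

View pics/top_j.png

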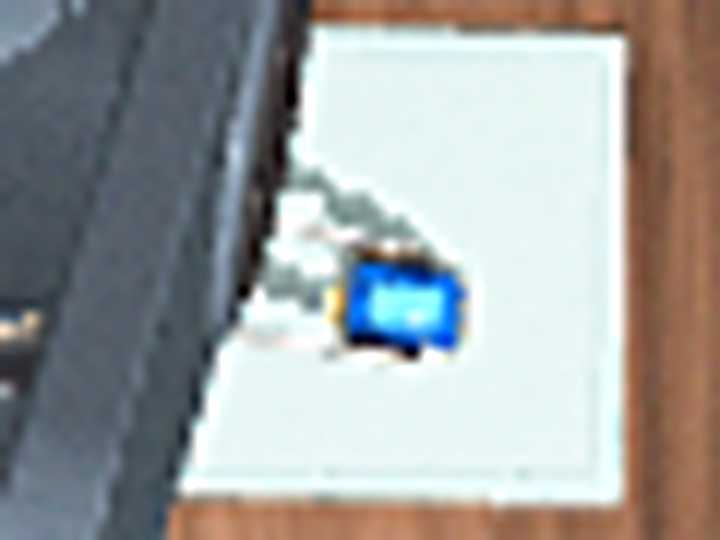

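```bash
python3 -m jog '{"linear":[[-0.2,0,0],[-0.6,0,0],[-1.2,0,0],[-1.8,0,0],[-2.4,0,0],[-2.8,0,0],[-3,0,0],[-3,0,0],[-3,0,0]],"twist":[0,0,0,0,0,0,0,0,0],"claw":[-0.3,-0.3,-0.3,-0.3,-0.3,-0.3,-0.3,-0.3,-0.3]}' 23
python3 - <<'E'
from h import *
s=snap("side"); crop(s,270,215,350,275,10,"side_k.png"); print(manip.sense()["finger_gap"]*85)
t=snap("top"); crop(t,270,210,330,255,12,"top_k.png")
E
```

```text
t: 8.95
tcp_pos: [0.5436, 0.0025, 0.0868]
tool_rot: [0.527, 0.471, -0.527, 0.471]
force: [-0.8, 0.9, -1.3]
finger_gap: 0.416
35.014548381304934
```

View pics/side_k.png

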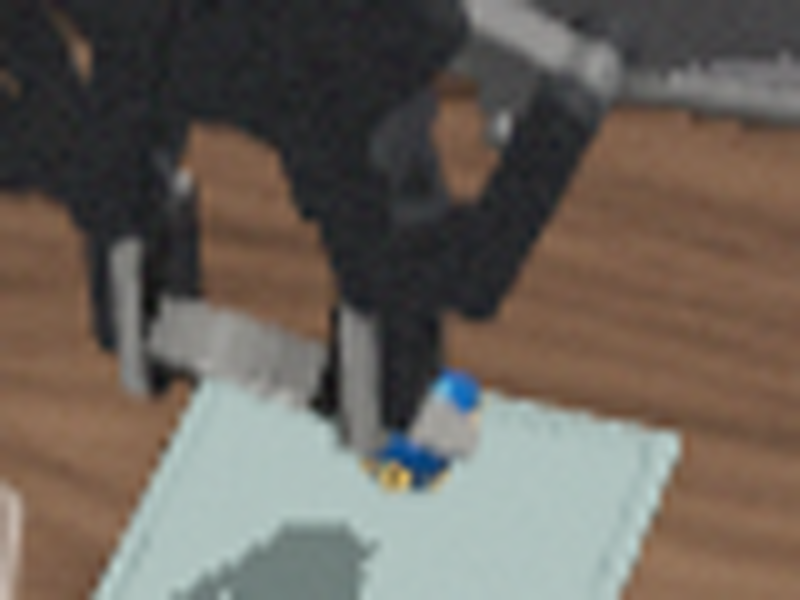

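View pics/top_k.png

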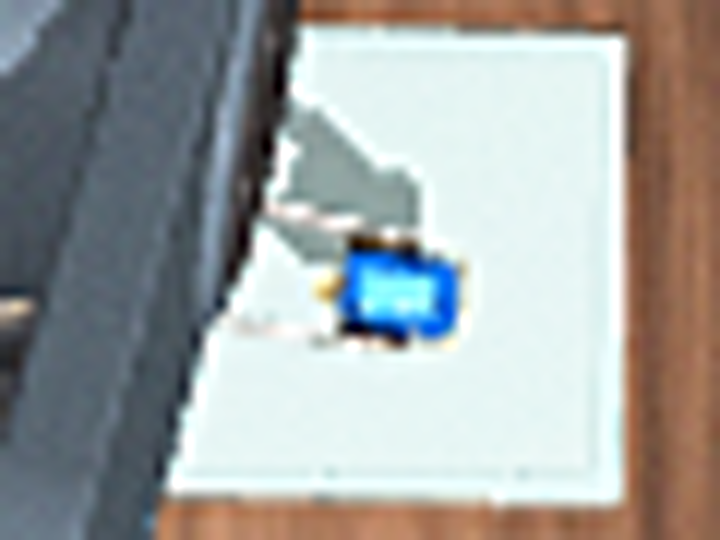

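```bash
python3 - <<'E'
from h import *
print(plan([.546,-.13,.085],[.9995,.03]))
E
```

```text
(array([ 0.14,  1.76, 13.14]), np.float64(-0.143))
```

```bash
python3 -m jog '{"linear":[[0,0.1,0.4],[0,0.2,1.2],[0,0.4,2.4],[0,0.6,4],[0,0.8,5.8],[0,1.1,7.6],[0,1.3,9.4],[0,1.5,11],[0.1,1.7,12.2],[0.1,1.8,12.9],[0.1,1.8,13.1],[0.1,1.8,13.1],[0.1,1.8,13.1]],"twist":[0,-0.015,-0.03,-0.045,-0.06,-0.075,-0.09,-0.105,-0.12,-0.135,-0.143,-0.143,-0.143],"claw":[-0.3,-0.3,-0.3,-0.3,-0.3,-0.3,-0.3,-0.3,-0.3,-0.3,-0.3,-0.3,-0.3]}' 23
python3 - <<'E'
from h import *
s=snap("side"); crop(s,260,130,380,220,6,"side_l.png"); print(manip.sense()["finger_gap"]*85)
t=snap("top"); crop(t,310,180,430,270,6,"top_l.png")
print(plan([.546,-.130,.071],[.9995,.03]),plan([.546,-.1988,.071],[.9995,.03]))
E
```

```text
t: 10.13
tcp_pos: [0.5463, -0.1294, 0.0853]
tool_rot: [0.492, 0.508, -0.493, 0.507]
force: [-0.4, -0.3, 0.3]
finger_gap: 0.416
34.9207247074939
(array([ 1.45, -0.05,  0.11]), np.float64(0.0)) (array([ 1.45, -0.26,  6.98]), np.float64(0.0))
```

View pics/side_l.png

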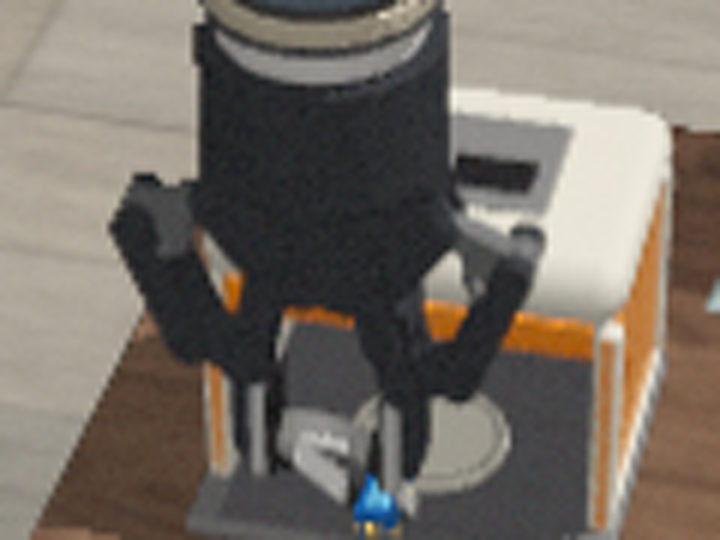

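View pics/top_l.png

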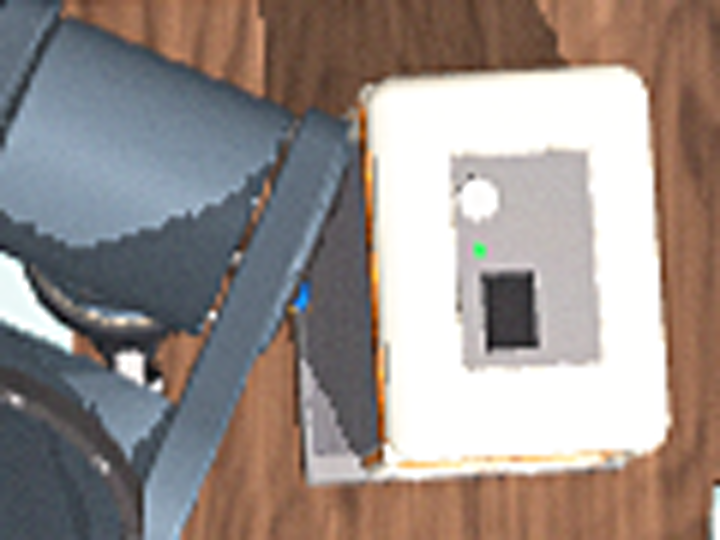

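```bash
python3 -m jog '{"linear":[[0.4,-0.05,0.2],[0.9,-0.05,0.4],[1.3,-0.1,0.8],[1.4,-0.1,1.4],[1.4,-0.1,2],[1.4,-0.15,2.6],[1.4,-0.15,3.2],[1.4,-0.15,3.6],[1.4,-0.15,3.8],[1.4,-0.15,3.8]],"twist":[0,0,0,0,0,0,0,0,0,0],"claw":[-0.3,-0.3,-0.3,-0.3,-0.3,-0.3,-0.3,-0.3,-0.3,-0.3]}' 23
python3 - <<'E'
from h import *
s=snap("side"); crop(s,260,130,380,220,6,"side_m.png"); print(manip.sense()["finger_gap"]*85)
print(plan([.546,-.1988,.071],[.9995,.03]))
E
```

```text
t: 11.07
tcp_pos: [0.5465, -0.1685, 0.0718]
tool_rot: [0.493, 0.507, -0.493, 0.507]
force: [0.7, 0.6, -1.1]
finger_gap: 0.409
35.12602997091564
(array([ 0.07, -0.13,  3.07]), np.float64(-0.001))
```

View pics/side_m.png

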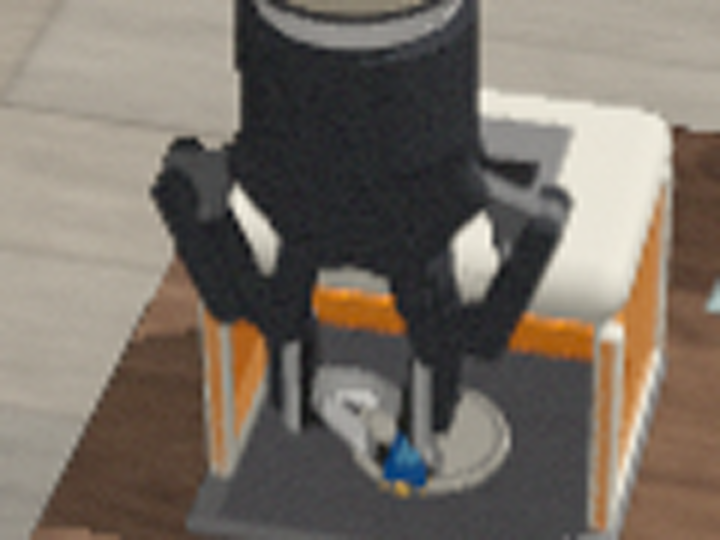

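```bash
python3 -m jog '{"linear":[[0,0,0.4],[0,-0.05,0.9],[0,-0.1,1.4],[0,-0.1,1.8],[0,-0.1,1.8]],"twist":[0,0,0,0,0],"claw":[-0.3,-0.3,-0.3,-0.3,-0.3]}' 23
python3 -m jog '{"linear":[[0,0,0.3],[0,0,0.7],[0,0,1.0],[0,0,1.2],[0,0,1.25],[0,0,1.25]],"twist":[0,0,0,0,0,0],"claw":[-0.3,-0.3,-0.3,-0.3,-0.3,-0.3]}' 23
python3 - <<'E'
from h import *
s=snap("side"); crop(s,280,140,370,215,8,"side_n.png"); print(manip.sense()["finger_gap"]*85)
t=snap("top"); crop(t,310,180,430,270,6,"top_n.png")
print(plan([.546,-.1988,.071],[.9995,.03]))
E
```

```text
t: 11.53
tcp_pos: [0.5462, -0.1869, 0.0717]
tool_rot: [0.493, 0.507, -0.493, 0.508]
force: [-0.4, -0.6, 0.5]
finger_gap: 0.412
t: 12.03
tcp_pos: [0.5462, -0.1984, 0.0716]
tool_rot: [0.493, 0.507, -0.493, 0.507]
force: [-0.4, 1.0, -0.7]
finger_gap: 0.419
35.39797056111786
(array([ 0.06, -0.02,  0.07]), np.float64(0.0))
```

View pics/side_n.png

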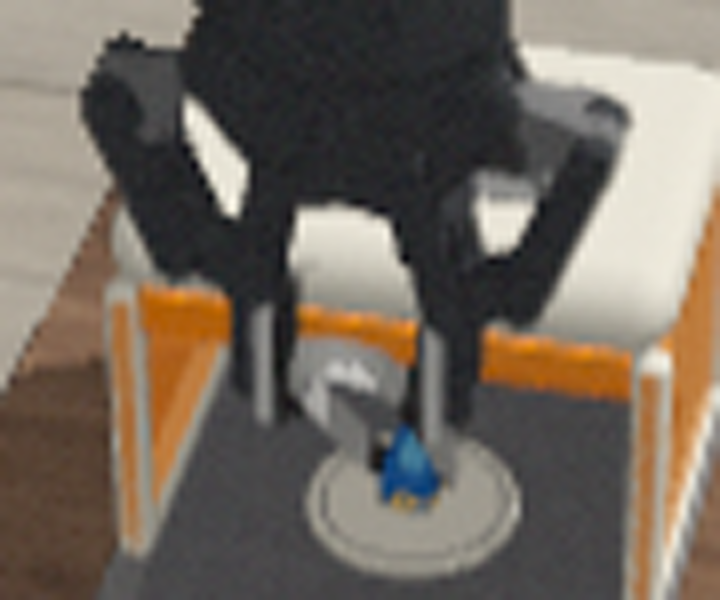

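View pics/top_n.png

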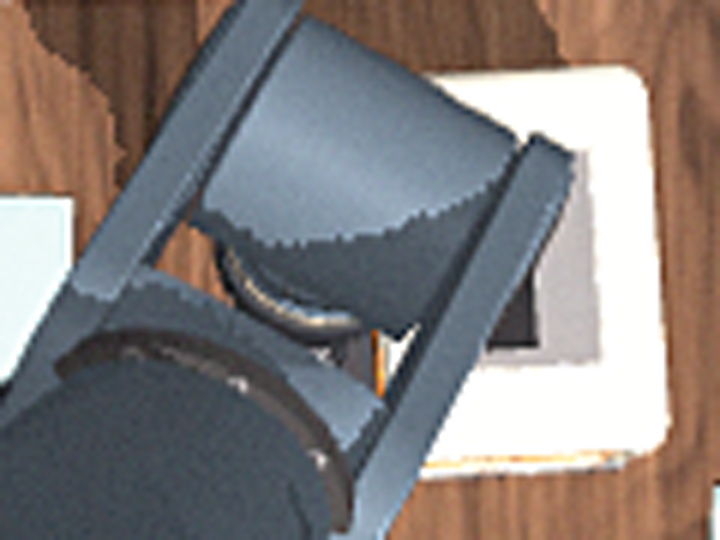

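```bash
python3 -m jog '{"linear":[[0.2,0,0],[0.4,0,0],[0.55,0,0],[0.55,0,0],[0.55,0,0]],"twist":[0,0,0,0,0],"claw":[-0.3,-0.3,-0.3,-0.3,-0.3]}' 23
python3 -m jog '{"linear":[[0.05,0,0],[0.1,0,0],[0.1,0,0],[0.1,0,0]],"twist":[0,0,0,0],"claw":[-0.3,-0.3,-0.3,-0.3]}' 23
python3 - <<'E'
from h import *
s=snap("side"); crop(s,300,170,360,215,12,"side_o.png"); print(manip.sense()["finger_gap"]*85,manip.sense()["force"])
E
```

```text
t: 12.55
tcp_pos: [0.5461, -0.198, 0.0659]
tool_rot: [0.492, 0.508, -0.492, 0.507]
force: [0.9, 0.3, 0.0]
finger_gap: 0.413
t: 12.88
tcp_pos: [0.5463, -0.1982, 0.0651]
tool_rot: [0.492, 0.507, -0.492, 0.507]
force: [-0.8, -0.4, -0.6]
finger_gap: 0.413
35.57693510280847 [-0.00940753 -0.60835689 -0.7695733 ]
```

View pics/side_o.png

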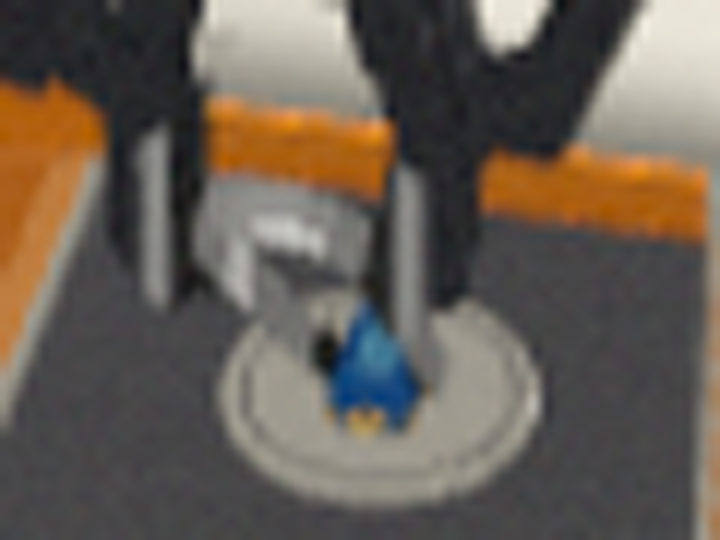

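```bash
python3 -m jog '{"linear":[[0.05,0,0],[0.1,0,0],[0.1,0,0],[0.1,0,0]],"twist":[0,0,0,0],"claw":[-0.3,-0.3,-0.3,-0.3]}' 23
python3 - <<'E'
from h import *
f=[]
s=snap("side"); crop(s,300,170,360,215,12,"side_p.png"); q=manip.sense(); print(q["finger_gap"]*85,q["force"],q["tcp_pos"])
E
```

```text
t: 13.27
tcp_pos: [0.5464, -0.1981, 0.0644]
tool_rot: [0.492, 0.507, -0.492, 0.508]
force: [-1.0, 1.8, 2.3]
finger_gap: 0.409
35.30931840757993 [-0.65555812  1.71717869  2.43410128] [ 0.54637528 -0.19806972  0.06440494]
```

View pics/side_p.png

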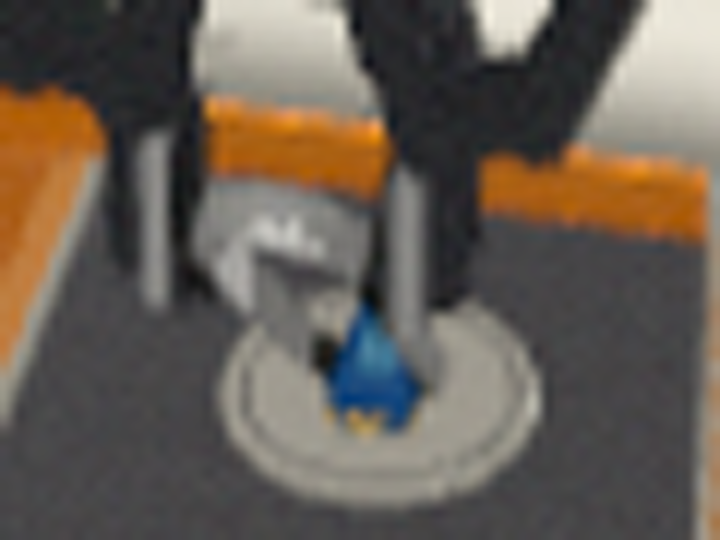

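```bash
python3 -m jog '{"linear":[[0,0,0],[0,0,0],[0,0,0],[0,0,0],[0,0,0],[0,0,0],[0,0,0],[0,0,0]],"twist":[0,0,0,0,0,0,0,0],"claw":[-0.17,-0.15,-0.13,-0.11,-0.09,-0.08,-0.08,-0.08]}' 20
python3 - <<'E'
from h import *
s=snap("side"); crop(s,300,170,360,215,12,"side_q.png"); q=manip.sense(); print(q["finger_gap"]*85,q["force"],q["tcp_pos"])
E
```

```text
t: 13.98
tcp_pos: [0.5462, -0.1982, 0.064]
tool_rot: [0.492, 0.507, -0.492, 0.507]
force: [-0.0, -0.2, -0.5]
finger_gap: 0.465
39.042363382737896 [ 0.38303257  0.25010019 -0.74958004] [ 0.54622565 -0.19820296  0.06406164]
```

View pics/side_q.png

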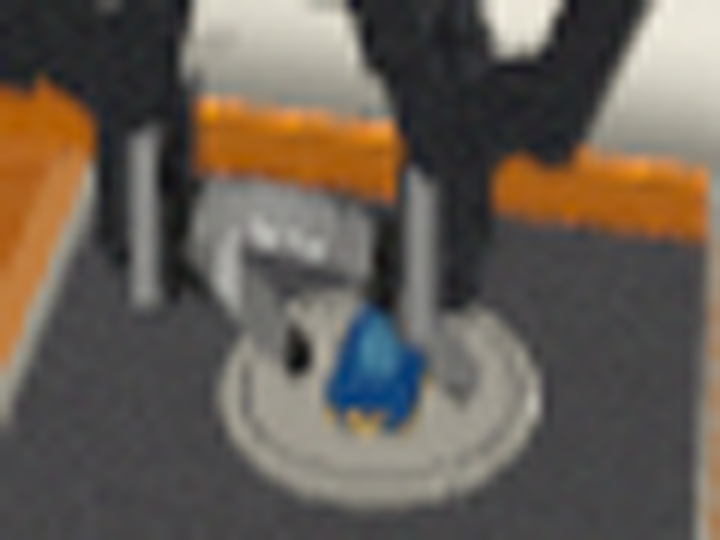

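```bash
python3 -m jog '{"linear":[[0,0,-0.2],[-0.05,0,-0.6],[-0.1,0,-1.2],[-0.2,0,-2],[-0.3,0,-3],[-0.5,0,-4],[-0.8,0,-5.2],[-1.5,0,-6.5],[-2.5,0,-7.8],[-3.5,0,-9],[-4.5,0,-9.8],[-5,0,-10],[-5,0,-10]],"twist":[0,0,0,0,0,0,0,0,0,0,0,0,0],"claw":[-0.08,-0.08,-0.08,-0.08,-0.08,-0.08,-0.08,-0.08,-0.08,-0.08,-0.08,-0.08,-0.08]}' 20
python3 - <<'E'
from h import *
s=snap("side"); crop(s,270,150,370,225,8,"side_r.png"); q=manip.sense(); print(q["finger_gap"]*85,q["force"],q["tcp_pos"])
print(plan([.5339,.2255,.1501],[.998,-.066]))
E
```

```text
t: 15.12
tcp_pos: [0.5445, -0.0978, 0.1162]
tool_rot: [0.493, 0.507, -0.492, 0.509]
force: [-0.1, -0.0, -0.9]
finger_gap: 0.456
39.03163214091757 [-0.49432571 -0.167715    0.25304418] [ 0.54409952 -0.09829226  0.11535407]
(array([-3.520e+00, -1.000e-02, -3.239e+01]), np.float64(0.097))
```

View pics/side_r.png

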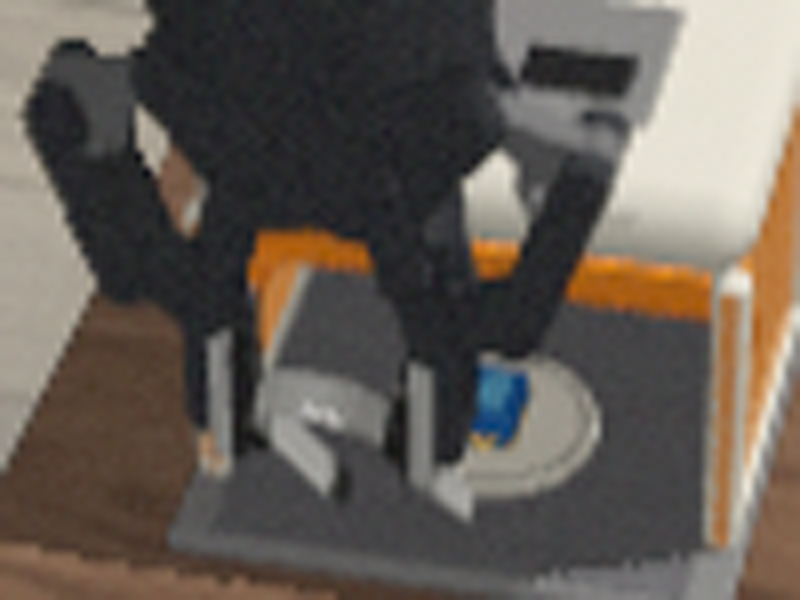

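```bash
python3 -m jog '{"linear":[[-0.3,0,-0.8],[-0.8,0,-2.2],[-1.3,0,-4.2],[-1.8,0,-6.5],[-2.3,0,-9],[-2.8,0,-11.5],[-3.2,0,-14],[-3.5,0,-16.5],[-3.5,0,-19],[-3.5,0,-21.5],[-3.5,0,-24],[-3.5,0,-26.5],[-3.5,0,-28.7],[-3.5,0,-30.5],[-3.5,0,-31.7],[-3.5,0,-32.3],[-3.5,0,-32.4],[-3.5,0,-32.4],[-3.5,0,-32.4]],"twist":[0,0.005,0.01,0.015,0.02,0.03,0.04,0.05,0.06,0.07,0.08,0.09,0.097,0.097,0.097,0.097,0.097,0.097,0.097],"claw":[-0.08,-0.08,-0.08,-0.08,-0.08,-0.08,-0.08,-0.08,-0.08,-0.08,-0.08,-0.08,-0.08,-0.08,-0.08,-0.08,-0.08,-0.08,-0.08]}' 20
python3 - <<'E'
from h import *
s=snap("side"); crop(s,200,270,320,370,6,"side_s.png"); q=manip.sense(); print(q["finger_gap"]*85,q["tcp_pos"])
t=snap("top"); crop(t,110,180,230,270,6,"top_s.png"); crop(s,285,140,375,215,8,"side_pl.png")
crop(t,280,180,430,270,5,"top_pl.png")
print(plan([.5339,.2255,.1501],[.998,-.066]))
E
```

```text
t: 16.75
tcp_pos: [0.5336, 0.2246, 0.149]
tool_rot: [-0.516, -0.483, 0.517, -0.483]
force: [0.1, -0.5, 0.1]
finger_gap: 0.46
39.020291662885896 [0.53364614 0.22455906 0.14904089]
(array([-0.1 ,  0.02, -0.09]), np.float64(-0.002))
```

View pics/side_s.png

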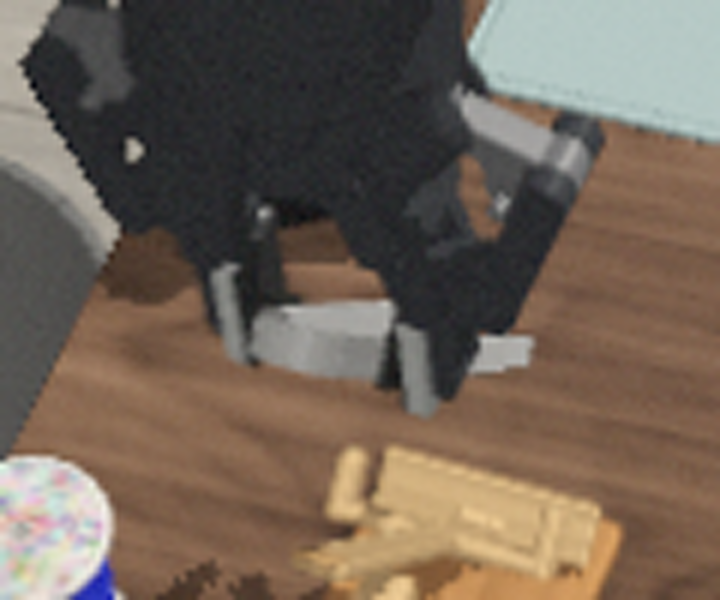

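View pics/top_s.png

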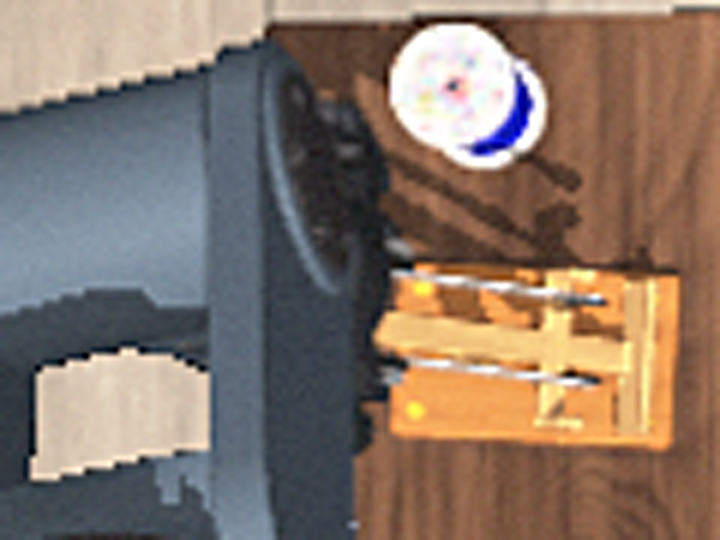

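View pics/side_pl.png

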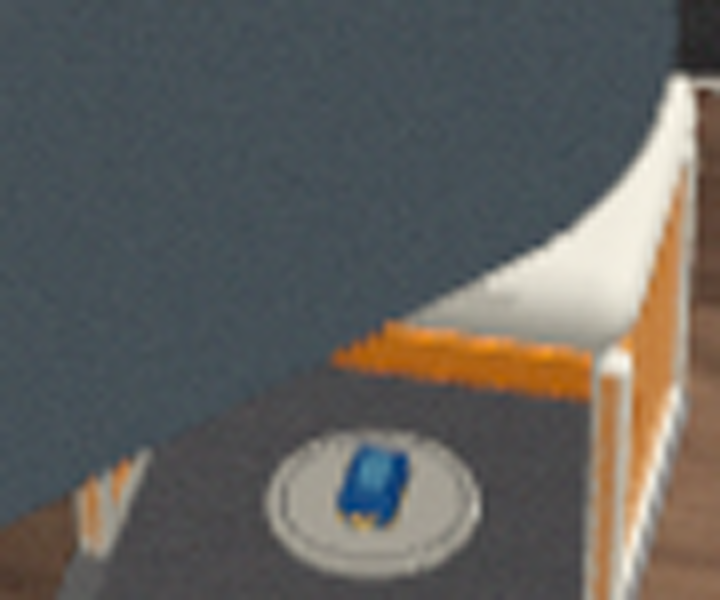

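```bash
python3 -m jog '{"linear":[[0.5,0,-0.09],[1.5,0,-0.09],[3,0,-0.09],[4.5,0,-0.09],[5.7,0,-0.09],[6.5,0,-0.09],[7,0,-0.09],[7.3,0,-0.09],[7.5,0,-0.09],[7.6,0,-0.09],[7.6,0,-0.09],[7.6,0,-0.09]],"twist":[0,0,0,0,0,0,0,0,0,0,0,0],"claw":[-0.08,-0.08,-0.08,-0.08,-0.08,-0.08,-0.08,-0.08,-0.08,-0.08,-0.08,-0.08]}' 20
python3 - <<'E'
from h import *
s=snap("side"); crop(s,220,310,320,385,8,"side_t.png"); q=manip.sense(); print(q["finger_gap"]*85,q["tcp_pos"],q["force"])
t=snap("top"); crop(t,140,190,220,250,10,"top_t.png")
E
```

```text
t: 17.85
tcp_pos: [0.534, 0.2266, 0.0736]
tool_rot: [0.517, 0.483, -0.516, 0.483]
force: [-1.1, 0.5, -0.6]
finger_gap: 0.457
39.16100728948618 [0.53398495 0.22661437 0.0736446 ] [-0.09180272 -0.30147829  0.34419385]
```

View pics/side_t.png

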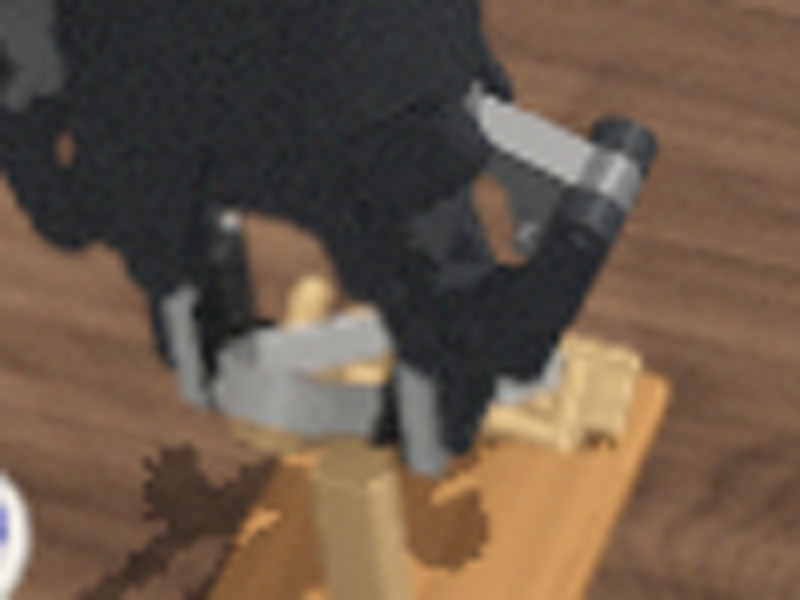

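View pics/top_t.png

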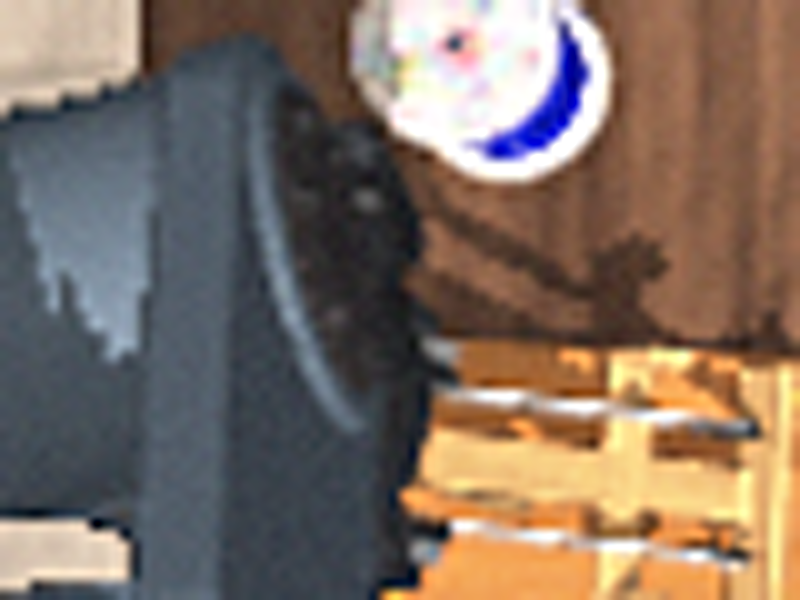

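```bash
python3 -m jog '{"linear":[[0.1,0,0.1],[0.2,0,0.2],[0.25,0,0.2],[0.25,0,0.2]],"twist":[0,0,0,0],"claw":[-0.08,-0.08,-0.08,-0.08]}' 20
python3 - <<'E'
from h import *
t=snap("top"); crop(t,140,190,220,250,10,"top_u.png")
E
```

```text
t: 18.28
tcp_pos: [0.5339, 0.225, 0.071]
tool_rot: [0.517, 0.483, -0.516, 0.483]
force: [-0.1, 2.2, 2.5]
finger_gap: 0.46
```

View pics/top_u.png

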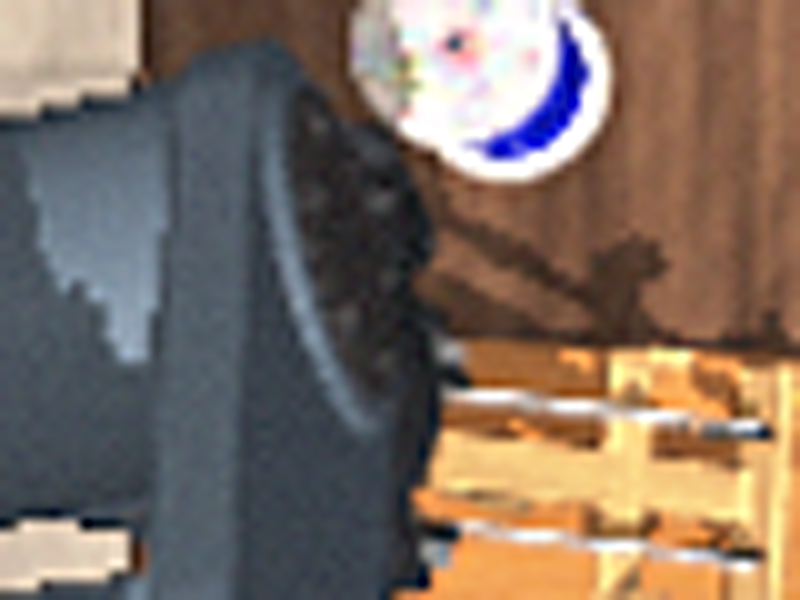

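```bash
python3 -m jog '{"linear":[[0,0,0],[0,0,0],[0,0,0],[0,0,0],[0,0,0],[0,0,0],[0,0,0],[0,0,0]],"twist":[0,0,0,0,0,0,0,0],"claw":[-0.06,-0.04,-0.02,0,0.1,0.2,0.3,0.3]}' 20
python3 - <<'E'
from h import *
t=snap("top"); crop(t,140,190,220,250,10,"top_v.png")
s=snap("side"); crop(s,220,310,320,385,8,"side_v.png")
E
```

```text
t: 19.0
tcp_pos: [0.5335, 0.2242, 0.0704]
tool_rot: [-0.516, -0.483, 0.517, -0.483]
force: [0.1, 0.3, -0.5]
finger_gap: 0.653
```

View pics/top_v.png

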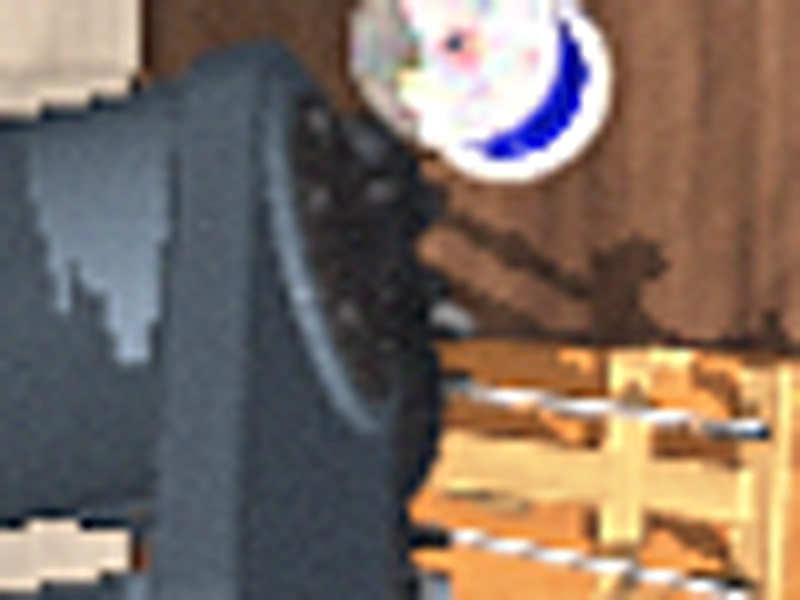

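View pics/side_v.png

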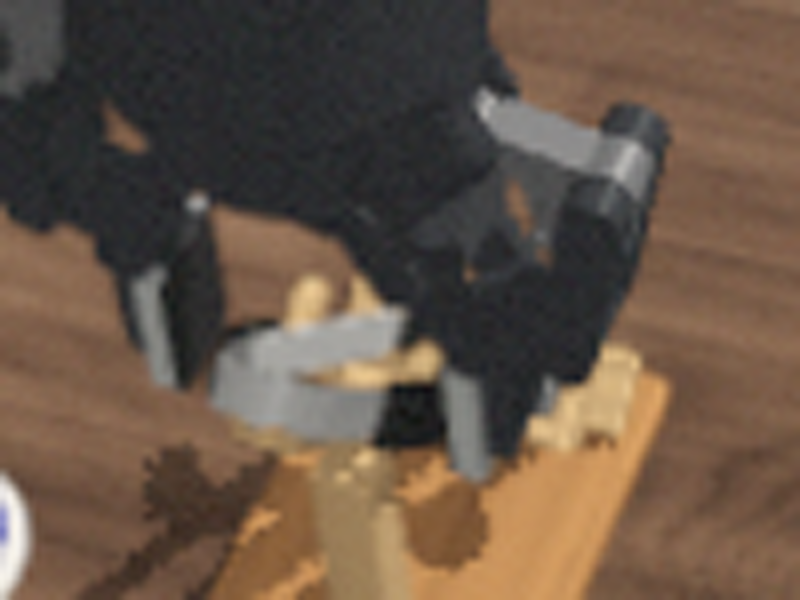

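```bash
python3 -m jog '{"linear":[[0,0,0],[0,0,0],[0,0,0],[0,0,0],[-0.5,0,0],[-1.5,0,0],[-3,0,0],[-5,0,0],[-7.5,0,0],[-10,0,0],[-12.5,0,0],[-15,0,-1],[-15,0,-3],[-15,0,-6],[-15,0,-9],[-15,0,-12],[-15,0,-12],[-15,0,-12]],"twist":[0,0,0,0,0,0,0,0,0,0,0,0,0,0,0,0,0,0],"claw":[0.5,0.7,0.7,0.7,0.7,0.7,0.7,0.7,0.7,0.7,0.7,0.7,0.7,0.7,0.7,0.7,0.7,0.7]}' 20
python3 - <<'E'
from h import *
t=snap("top"); crop(t,155,210,235,270,9,"top_w.png")
s=snap("side"); crop(s,225,330,325,420,7,"side_w.png"); cv2.imwrite("pics/side_full.png",s["pixels"][:,:,::-1]);crop(s,285,140,375,215,8,"side_pl2.png")
E
```

```text
t: 20.6
tcp_pos: [0.5412, 0.3456, 0.2214]
tool_rot: [0.516, 0.483, -0.515, 0.484]
force: [-0.3, -0.5, 0.4]
finger_gap: 0.849
```

View pics/top_w.png

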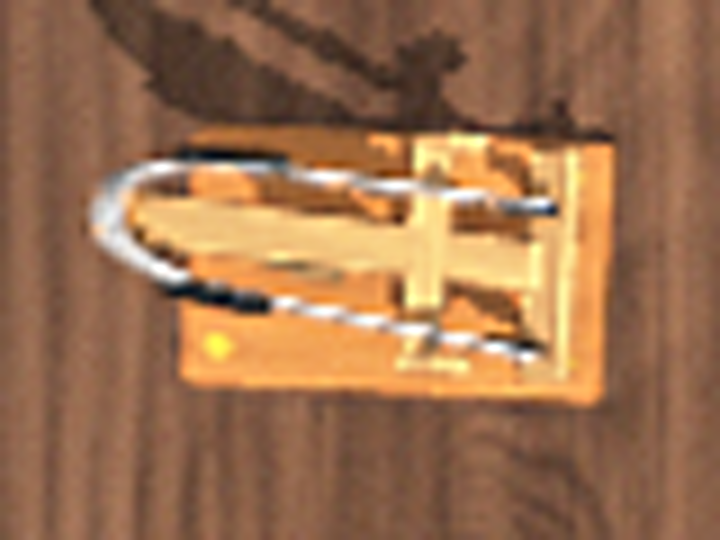

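View pics/side_w.png

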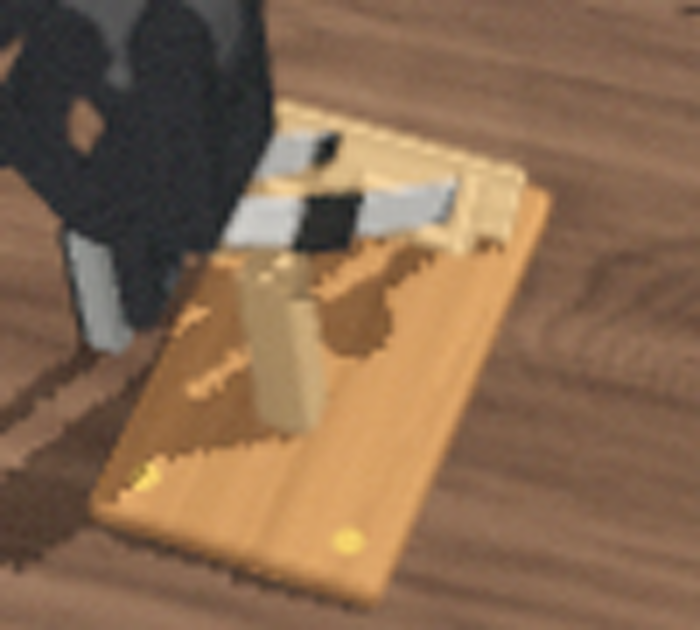

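View pics/side_full.png

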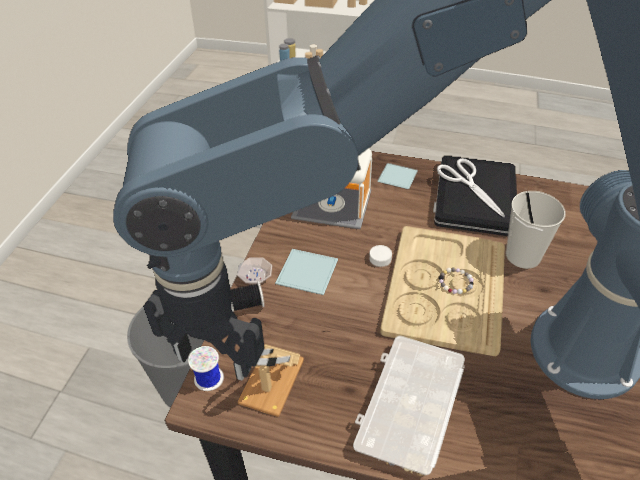

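View pics/side_pl2.png

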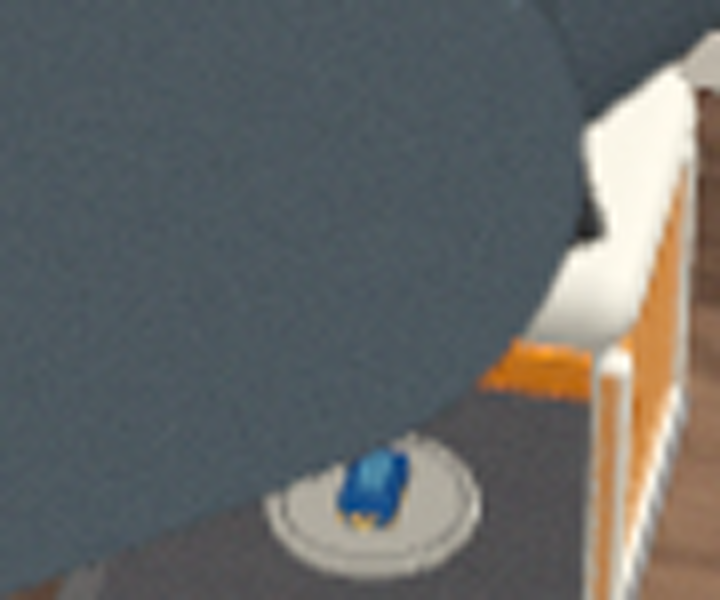

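```bash
python3 - <<'E'
from h import *
s=load("side")
c=lambda p:(np.array([p],float)+.5)/8-.5+[285,140]
print("pendant",onz(s,c((374,488)),.018),"plate",onz(s,c((373,503)),.011))
q=manip.sense(); print(np.abs(q["qd"]).max(),q["t"]); print(manip.sign_off())
E
```

```text
pendant [[ 0.54736693 -0.26342324  0.018     ]] plate [[ 0.54807743 -0.26509707  0.011     ]]
0.018305433275444427 20.7
the job is handed in; nothing more can be done
None
```

The pendant is on the white plate under the hood, the tongs are back on their rest, and I handed the job in at t = 20.7 s. No verdict came back.

**What I did:** I gripped the tongs by their pads with the tool pointing straight down, because the moves cannot tilt it. The tongs kept their 40° lean in the fingers. I took the pendant from the 100 mm mat; the look-alike mat measured about 76 mm. I carried it in under the visor and lowered it until the plate pushed back with about 2.4 N. Then I let the tongs open, backed out level and set them on the rest.

**Last checks:**
- **Pendant:** it looks flat in the side view, about 2 mm from the plate's centre by my own pixel measurement.
- **Hood and bystanders:** the force readings stayed at noise level while going in and out under the visor. The other things on the table look unmoved in the last side picture.
- **Tongs:** the tip ends are back on the ledge, with the bow and lean as found.
- **Robot:** it stands clear of everything.

**What disagreed:**
- **Tongs:** the tips rest about 5 mm further to one side than they started, a turn of roughly 3°. That is inside the limits, so I left it.
- **Fingertips:** in the pictures they stood roughly 20 mm higher than the stated TCP at the tongs' width. I set the grip height from the pictures.
- **Plate position:** seen directly, the plate lay about 5 mm from where the lamp floor's front edge put it. I aimed by the direct view.

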